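# Fetch the smoker box from behind the condiments

### The job

The steel smoker box at the back of the black caddy is blocked by the shaker, sauce bottle and pepper mill on the three ringed places in front of it: first stand all three upright on the timber side board, and only then lift out the smoker box and lay it flat, lengthwise, in the middle of the grill basket. With the box in the basket, put the shaker, bottle and mill back upright on the caddy, each on the same ring it stood on at the start, and leave the upturned bowl and the fork where they are.

Things in the scene. Friction and masses are not known exactly. Their poses are not given: they have to be found in the camera images.
- shaker: Glass salt shaker with a domed steel cap, upright and round: 44 mm diameter (45 at the cap), 105 mm tall, glass up to 82 mm, about 0.2 kg. Origin at the centre of its underside, z up. Starts on one of the caddy's three rings.
- bottle: Brown glass sauce bottle with a black cap, upright and round: straight body of 54 mm diameter up to 112 mm, neck and cap (28 mm diameter) up to 140 mm, about 0.35 kg. Origin at the centre of its underside, z up. Starts on one of the caddy's three rings.
- mill: Dark wooden pepper mill with a small steel knob, upright and round: foot 52 mm diameter, waist 35 mm at 50 mm height, straight head of 42 mm diameter from 70 to 112 mm height, top of the knob at 135 mm, about 0.22 kg. Origin at the centre of its underside, z up. Starts on one of the caddy's three rings.
- smoker: Flat closed stainless smoker box with seven dark slots across its lid, 112 mm long (its x), 42 mm wide (its y), 32 mm high, about 0.3 kg. Origin at the centre of its underside. Starts lying in the caddy's tray behind the three rings, its length roughly along the caddy's y.
- caddy: Fixed black plastic condiment caddy, 164 mm deep (its x, front at -x), 256 mm wide (its y), its drawer shut. Origin at the centre of its underside. Its flat tray top is 40 mm above that, with a 6 mm high lip round the edge. Three flat grey rings of 70 mm diameter are centred at x = -40 mm, y = -80, 0 and +80 mm; the smoker box lies near x = +24 mm.
- board: Fixed plain light timber side board, 290 mm long (its x), 110 mm wide (its y), 20 mm thick, empty at the start. Origin at the centre of its underside; a dark dot marks one end.
- basket: Fixed aluminium grill basket, an open rectangular tray 220 mm long (its x), 160 mm wide (its y), walls 3 mm thick and 34 mm high, slotted flat floor 3 mm thick, empty at the start; a wire handle reaches 145 mm out from its end at -x. Origin at the centre of its underside.
- bowl: White ceramic bowl turned upside down, 110 mm diameter, 62 mm high, loose; origin at the centre of its lower side. To be left alone.
- fork: Stainless fork lying flat behind the caddy, 190 mm long (its x), 24 mm wide, 4 mm thick, loose; origin near its middle, on its underside. To be left alone.
Mind the look-alikes: they are no part of the job. What is shaped like the mill but blue or red is not meant. Leave any turquoise look-alike of the shaker alone.

How it is judged:
On the way, in this order (a step that is already met when the one before it is completed fails the run):
1. the shaker, the bottle and the mill all stand upright on the side board, let go, while the smoker box is still where it was (within 20 mm) (x of shaker in the frame of board between -0.14 and 0.14 m and y of shaker in the frame of board between -0.052 and 0.052 m and z of shaker in the frame of board between 0.014 and 0.026 m and angle between each of shaker, bottle, mill's own z axis and vertical below 0.12 rad and linear speed of each of shaker, bottle, mill below 0.03 m/s and contact force between the fingers and shaker below 0.2 N and x of bottle in the frame of board between -0.14 and 0.14 m and y of bottle in the frame of board between -0.052 and 0.052 m and z of bottle in the frame of board between 0.014 and 0.026 m and contact force between the fingers and bottle below 0.2 N and x of mill in the frame of board between -0.14 and 0.14 m and y of mill in the frame of board between -0.052 and 0.052 m and z of mill in the frame of board between 0.014 and 0.026 m and contact force between the fingers and mill below 0.2 N and distance of smoker from where it was at the start of the episode below 0.02 m), for 0.2 s.
2. the smoker box lies flat in the middle of the grill basket, lengthwise, let go, while all three still stand on the side board (x of shaker in the frame of board between -0.14 and 0.14 m and y of shaker in the frame of board between -0.052 and 0.052 m and z of shaker in the frame of board between 0.014 and 0.026 m and angle between each of shaker, bottle, mill's own z axis and vertical below 0.12 rad and x of bottle in the frame of board between -0.14 and 0.14 m and y of bottle in the frame of board between -0.052 and 0.052 m and z of bottle in the frame of board between 0.014 and 0.026 m and x of mill in the frame of board between -0.14 and 0.14 m and y of mill in the frame of board between -0.052 and 0.052 m and z of mill in the frame of board between 0.014 and 0.026 m and horizontal distance between smoker and basket below 0.02 m and z of smoker in the frame of basket between -0.002 and 0.01 m and angle between smoker's own z axis and vertical below 0.1 rad and angle between the x axis of smoker and the x axis of basket, either way round below 0.26 rad and linear speed of smoker below 0.03 m/s and contact force between the fingers and smoker below 0.2 N), for 0.2 s.
At the end, for the whole second after the job is handed in: Shaker, bottle and mill each stand upright (within 0.12 rad) within 15 mm of where they stood at the start; the smoker box lies flat on the basket's floor, its centre within 20 mm of the basket's centre and its length within 0.26 rad of the basket's; all are let go and at rest (distance of each of shaker, bottle, mill from where it was at the start of the episode below 0.015 m and angle between each of shaker, bottle, mill's own z axis and vertical below 0.12 rad and linear speed of each of shaker, bottle, mill, smoker below 0.03 m/s and contact force between the fingers and shaker below 0.2 N and contact force between the fingers and bottle below 0.2 N and contact force between the fingers and mill below 0.2 N and horizontal distance between smoker and basket below 0.02 m and z of smoker in the frame of basket between -0.002 and 0.01 m and angle between smoker's own z axis and vertical below 0.1 rad and angle between the x axis of smoker and the x axis of basket, either way round below 0.26 rad and contact force between the fingers and smoker below 0.2 N); the robot touches nothing.
It fails at once if the shaker, bottle or mill is tipped over (more than 0.7 rad) (angle between any of shaker, bottle, mill's own z axis and vertical above 0.7 rad).
It fails at once if the upturned bowl or the fork is moved more than 25 mm (distance of any of bowl, fork from where it was at the start of the episode above 0.025 m).
It also fails if it takes over 144 s, if anything falls off the work surface, if the arm or the gripper's body presses on something with over 40 N, if the wrist force passes 120 N, or if a joint passes its speed limit or range.

### The arm

A 6-joint arm with a two-finger parallel gripper is mounted at the origin on the work surface. World frame = base frame: x ahead of the robot, y to its left, z up, the work surface at z = 0. Lengths are in m, angles in rad, forces in N, time in s.
With the tool pointing down it reaches from about 0.35 to 0.775 m from the base axis. Payload 7.3 kg.
Tool frame: the origin (TCP) lies midway between the tips of the shut fingers; the grasp point (between the pads) lies 19 mm behind it; z points along the fingers, y is the line along which they close (so a half turn about z gives the same grasp; the last joint's range is limited). The gripper opens to 92 mm and grips with 3 to 60 N. Pads are 19 mm wide; open, the fingers measure 130 mm over their backs; the gripper's body (75 mm by 190 mm) begins 47 mm behind the grasp point.
Start: joints at [1.148, 0.342, 1.524, -0, 1.275, -0.146], TCP at [0.143, 0.505, 0.227] pointing down, gripper open.
Joint ranges: [-2.53, 2.53], [-0.77, 2.02], [0.04, 2.7], [-1, 4.14], [0.28, 2.66], [-3.11, 3.11]. Speed limits (rad/s): [2.57, 2.57, 3.14, 3.14, 3.14, 3.14].

### API

Orientations are given as [roll, pitch, yaw] about the fixed x, y, z axes, in that order (R = Rz(yaw) Ry(pitch) Rx(roll)).
In Python, from cell import robot, read_camera, camera_params, nets gives the robot as it stands. The module is installed in compiled form; this text tells all that it offers.
- The arm moves only by the tool step_arm, never from a script. Its argument "steps" is a list of rows, each an object of numbers: "x", "y", "z": the shift along the tool's x, y, z as a fraction of full scale; "rx", "ry", "rz": the turn, a rotation vector about the tool's x, y, z as a fraction of full scale; "claw": the opening, from -1 (shut) to 1 (fully open). In form: [{"x": .., "y": .., "z": .., "rx": .., "ry": .., "rz": .., "claw": ..}, ...]. A call has 1 to 12 rows; each row is the pose to reach, as a shift and turn from the pose commanded when the call began, along the tool's axes at that moment; what a row does not reach only later rows make up. Full scale, the value 1, is 750 mm for a shift and pi/4 rad for a turn. A row lasts 1/12 s, in which the tool goes at most 41.7 mm and 7.16 degrees, less where a joint would pass 70% of its speed; a pose out of reach is approached as far as the arm can. A call with a number of a shift or a turn outside -1 to 1 is refused whole. A call with a gripper value outside its range is refused whole. The fingers move at their own pace and stop on an object; "squeeze" is the grip in N (left out, the last holds). Time passes only in rows, so rows that repeat a pose let the fingers close. It gives the time, the measured TCP pose, the force, the opening and the grip force at its end, in the units of the state.
- robot.observe(): the state, without advancing time (a new reading comes with each control period).
- read_camera(name): name is "scene" or "top" or "wrist"; returns (picture, depth): 420x560x3 uint8, blue, green, red; 420x560 float32, m along the optical axis (not along the pixel's ray), 0 where there is no reading.
- camera_params(name): a dict with "fx", "fy", "cx", "cy" (pixels), "k1" (the pictures are not rectified: a ray, as slopes to the right and down, at radius r is drawn at 1 + k1 r^2 times it, then the intrinsics apply), "R" (3x3) and "t" (3): a world point X has camera coordinates R X + t; the wrist camera has in their place "hand_eye" (4x4, takes a point from camera to tool coordinates, whose origin is the TCP and whose axes are the flange's). Camera axes: x right, y down, z forward; pixel columns grow to the right and rows downward; lengths in m; the calibration is good to about 2 mm. A picture is of the moment at which its call begins: read the wrist's pose just before it. camera_params takes no time and is no camera call.
- robot.hand_in(): hands the job in; it is judged then, once.
Trained networks look in the newest picture that a camera, given by its name, has taken for a name from the list of things; names that differ only in an ending like _2 or _b are one class to them, and where a whole thing is asked for, a point or a joint stands for the part that bears it (a point fixed in the world has none). Each returns a list of dicts, best first, with "conf" (0 to 1); they miss things now and then, are a little off and sometimes report something else, mostly with a low value. They report only what shows in the picture. A call takes as long as a camera call. They do not tell look-alikes from the thing itself.
- nets.masks_of(camera, query): "region" (420x560 bool, what is visible of it) and "box" ([left, top, right, bottom] in pixels, round what is visible of it).
- nets.landmark_of(camera, query): "pixel" ([row, column] in pixels: a listed point, or the origin of a listed thing).
The state is a dict: "time": time; "qpos": joint angles; "qvel": joint speeds; "joint_efforts": joint torques, N m; "tool_pos": TCP position; "tool_rot": TCP orientation; "contact_force": force on the tool from outside, world axes, zero at the start; "torque": the same for the moment, N m; "opening": finger opening in m; "grip_force": force on a finger pad.
Only numpy, scipy, OpenCV 4.12 (cv2) and the standard library are available. Lean on these libraries where they do the work, as an engineer would, in place of code of your own. Each camera call takes 0.05 s, during which the arm holds its last target. There are 200 camera calls.

## Working session

There is one attempt and no reset: what is moved stays moved. The work goes in short steps, Python scripts to look and compute and a tool call to move; the robot and the scene stay as the last step left them, time stands still between calls to the robot, and variables do not carry over. Pictures are saved under pics/ and viewed, at most 14 in all, crops included, and the job is handed in when it is done.

Besides the shell and the picture viewer there is one more tool, called as name([rows], argument=value, ...), one row to a line, values as JSON. step_arm: Moves the arm, as the interface text tells. Its arguments: {"type":"object","properties":{"steps":{"type":"array","items":{"type":"object","properties":{"x":{"type":"number","minimum":-1,"maximum":1},"y":{"type":"number","minimum":-1,"maximum":1},"z":{"type":"number","minimum":-1,"maximum":1},"rx":{"type":"number","minimum":-1,"maximum":1},"ry":{"type":"number","minimum":-1,"maximum":1},"rz":{"type":"number","minimum":-1,"maximum":1},"claw":{"type":"number"}}}},"squeeze":{"type":"number"}},"required":["steps"]}

```bash
mkdir -p pics; cat > h.py <<'E'
import numpy as np, cv2, json
from cell import robot, read_camera, camera_params, nets
from scipy.spatial.transform import Rotation as Ro
def tool():
    s=robot.observe(); return np.array(s["tool_pos"]), Ro.from_euler('xyz',s["tool_rot"]).as_matrix(), s
def cloud(name, dep, pose=None):
    p=camera_params(name); v,u=np.mgrid[0:420,0:560]
    xd=(u-p["cx"])/p["fx"]; yd=(v-p["cy"])/p["fy"]; x,y=xd.copy(),yd.copy()
    for _ in range(8):
        f=1+p["k1"]*(x*x+y*y); x,y=xd/f,yd/f
    P=np.stack([x*dep,y*dep,dep],-1)
    if "R" in p: W=(P-np.array(p["t"]))@np.array(p["R"])
    else:
        T=np.array(p["hand_eye"]); t,R=pose; W=(P@T[:3,:3].T+T[:3,3])@R.T+t
    W[dep<=0]=np.nan
    return W
E
python3 - <<'E'
from h import *
for n in("scene","top"):
    im,d=read_camera(n); cv2.imwrite(f"pics/{n}0.png",im); W=cloud(n,d); np.save(f"{n}0.npy",W)
print(robot.observe())
E
```

```text
{'time': 0.1, 'qpos': array([ 1.14800082e+00,  3.42650834e-01,  1.52493912e+00, -1.58457870e-05,
        1.27539176e+00, -1.46011050e-01]), 'qvel': array([ 5.40792999e-04, -1.23189673e-03, -1.26649367e-03, -1.40894774e-03,
        6.19418739e-05, -8.34449847e-04]), 'joint_efforts': array([ 8.45074501e-04, -4.32004845e+01, -2.44696194e+01,  7.18699931e-02,
        5.25336410e-02, -4.35420327e-05]), 'tool_pos': array([0.14329903, 0.50468031, 0.22610945]), 'tool_rot': array([-3.14021617e+00, -1.87105903e-04,  2.86481269e+00]), 'contact_force': array([-1.28395335,  0.56772951, -0.820666  ]), 'torque': array([-0.0236848 ,  0.0160266 , -0.02550933]), 'grip_force': 0.0, 'opening': 0.0918299037089969}
```

View pics/scene0.png

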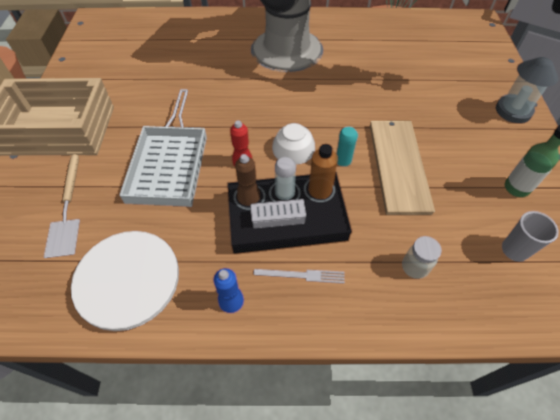

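View pics/top0.png

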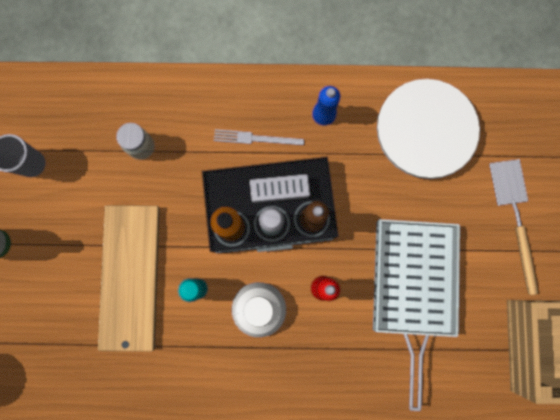

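Top view: bottle (228,224), shaker (270,222) and mill (315,216) are on the rings, with the smoker box at (280,188). The board is at (130,278) with its dot at (125,344), and the basket is at (418,278) with its handle pointing toward the robot. These could be mistaken for the targets: red mill (325,288), blue mill (327,105), turquoise shaker (190,290) and grey pot (135,140). I choose only the glass/steel shaker, brown bottle and dark wooden mill on the caddy. Next I measure and check a crop.

```bash
cat > m.py <<'E'
from h import *
W=np.load("top0.npy"); im=cv2.imread("pics/top0.png")
def rect(name,zl,zh,box):
    l,t,r,b=box; m=np.zeros((420,560),bool); m[t:b,l:r]=1
    m&=(W[...,2]>zl)&(W[...,2]<zh); p=W[m]
    (c,s,a)=cv2.minAreaRect((p[:,:2]*1000).astype(np.float32))
    print(name,len(p),np.round(c,1),np.round(s,1),round(a,1),"z",np.round(np.median(p[:,2]),4))
    return p
rect("board",.012,.03,(90,195,170,360))
rect("basket",.02,.045,(365,210,470,342))
rect("caddy",.03,.05,(195,150,345,260))
rect("caddytop(lip)",.043,.05,(195,150,345,260))
rect("smoker",.06,.08,(240,165,320,206))
rect("mill",.1,.16,(290,190,340,240))
rect("shaker",.09,.12,(250,195,290,245))
rect("bottle",.10,.16,(205,200,250,245))
rect("bowl",.02,.08,(225,275,292,342)); rect("red",.05,.16,(305,270,345,305)); rect("turq",.05,.16,(175,272,212,305))
rect("blue",.05,.16,(305,80,345,130)); rect("fork",.003,.02,(205,120,310,150))
S=np.load("scene0.npy")
for n,(l,t,r,b),z in(("mill",(232,150,262,212),.105),("shaker",(272,155,299,205),.1),("bottle",(305,140,340,205),.14)):
    p=S[t:b,l:r].reshape(-1,3); p=p[p[:,2]>.07]; print(n,"top z",np.nanpercentile(p[:,2],[50,98]))
cv2.imwrite("pics/crop.png",cv2.resize(np.hstack([im[150:260,195:345],cv2.imread("pics/scene0.png")[140:250,215:365]]),None,fx=2.6,fy=2.6,interpolation=3))
E
python3 m.py
```

```text
board 8052 [486.7 275.6] [291.4 112.6] 0.4 z 0.0204
basket 1207 [ 486.3 -301.2] [163.5 235.8] 87.4 z 0.0329
caddy 7390 [631.3  -4.7] [174.9 256.8] 7.4 z 0.0411
caddytop(lip) 1634 [636.2  -4.2] [164.7 256.7] 7.4 z 0.045
smoker 1268 [663.7 -23.7] [ 43. 112.] 6.7 z 0.0727
mill 243 [605.5 -89.9] [40.7 40.3] 89.7 z 0.1547
shaker 22 [579.8 -11.1] [12.3 39.6] 7.7 z 0.0993
bottle 492 [586.7  71.5] [51.9 53.4] 1.1 z 0.1553
bowl 2211 [426.1  14.3] [103.4 103.1] 0.5 z 0.0498
red 449 [ 470.4 -114.5] [39.5 40. ] 0.3 z 0.1203
turq 519 [465.4 140.2] [42.2 44.6] 1.0 z 0.1016
blue 520 [ 835.1 -117. ] [41.  40.3] 47.8 z 0.1171
fork 749 [787.7  23.3] [ 63.6 220.8] 0.8 z 0.0043
mill top z [0.12971006 0.17528342]
shaker top z [0.11942794 0.14547431]
bottle top z [0.14141134 0.18132769]
```

View pics/crop.png

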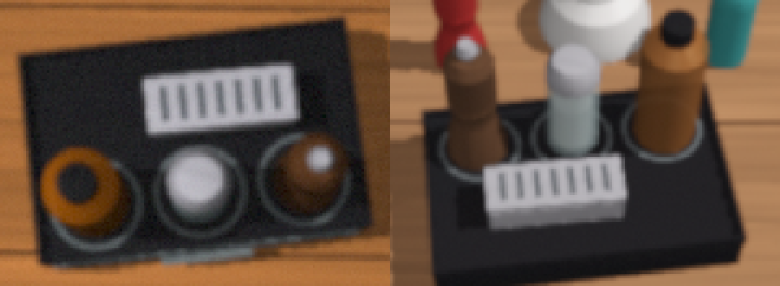

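The crop confirms the brown bottle, glass shaker and dark mill on the rings, with the slotted box behind them. Next I refine the shaker and basket centres and write a helper that converts a target pose into move numbers.

```bash
cat >> h.py <<'E'
def go(x,y,z,yaw=None):
    "print shift (fractions) along tool axes to world TCP target, and rz to yaw (deg), from the measured pose"
    t,R,s=tool(); d=R.T@(np.array([x,y,z])-t)/.75
    cy=np.degrees(np.arctan2(R[1,0],R[0,0]))
    rz=None if yaw is None else -((yaw-cy+180)%360-180)/45
    print("tcp",np.round(t,4),"yaw %.1f"%cy,"-> xyz",np.round(d,4),"rz",rz and round(rz,3),"rows",np.linalg.norm(d)*18)
E
python3 - <<'E'
exec(open("m.py").read().split('rect("board"')[0])
rect("shaker",.12,.16,(250,195,292,245)); rect("shaker2",.06,.16,(250,200,292,245))
rect("basket",.02,.045,(365,210,470,331)); rect("basket",.025,.045,(365,210,470,325))
rect("floor",-.005,.012,(382,226,454,330)); rect("mill",.075,.156,(290,190,340,240)); rect("bottlecap",.165,.19,(205,200,250,245))
go(.5867,.0715,.2,97.4)
E
```

```text
shaker 488 [594.4  -9.4] [43.2 43.4] 1.5 z 0.1426
shaker2 552 [609.3  -4.6] [74.2 43.9] 18.8 z 0.1419
basket 969 [ 494.9 -301.6] [163.5 218.5] 87.4 z 0.0325
basket 757 [ 500.9 -301.8] [163.1 206.6] 87.1 z 0.0336
floor 7352 [ 493.5 -309.3] [147.7 211.6] 89.0 z 0.0041
mill 205 [625.  -81.4] [82.7 41.2] 25.0 z 0.1393
bottlecap 215 [587.1  71.2] [26.1 27.1] 67.1 z 0.1802
tcp [0.1433 0.5047 0.2261] yaw 164.1 -> xyz [-0.7265 -0.394   0.0352] rz 1.483 rows 14.890279623161712
```

step_arm([
  {"x":-0.7265,"y":-0.394,"z":-0.03,"rz":1,"claw":1},
  {"x":-0.7265,"y":-0.394,"z":-0.03,"rz":1,"claw":1},
  {"x":-0.7265,"y":-0.394,"z":-0.03,"rz":1,"claw":1},
  {"x":-0.7265,"y":-0.394,"z":-0.03,"rz":1,"claw":1},
  {"x":-0.7265,"y":-0.394,"z":-0.03,"rz":1,"claw":1},
  {"x":-0.7265,"y":-0.394,"z":-0.03,"rz":1,"claw":1},
  {"x":-0.7265,"y":-0.394,"z":-0.03,"rz":1,"claw":1},
  {"x":-0.7265,"y":-0.394,"z":-0.03,"rz":1,"claw":1},
  {"x":-0.7265,"y":-0.394,"z":-0.03,"rz":1,"claw":1},
  {"x":-0.7265,"y":-0.394,"z":-0.03,"rz":1,"claw":1},
  {"x":-0.7265,"y":-0.394,"z":-0.03,"rz":1,"claw":1},
  {"x":-0.7265,"y":-0.394,"z":-0.03,"rz":1,"claw":1},
])

```text
$.steps[0]: bad value
```

```bash
python3 -c "
from h import *
go(.587,.0712,.25,97.4)"
```

```text
tcp [0.1433 0.5047 0.2261] yaw 164.1 -> xyz [-0.727  -0.3944 -0.0314] rz 1.483 rows 14.89830771725504
```

step_arm([
  {"x":-0.727,"y":-0.394,"z":-0.03,"rx":0,"ry":0,"rz":0.99,"claw":1},
  {"x":-0.727,"y":-0.394,"z":-0.03,"rx":0,"ry":0,"rz":0.99,"claw":1},
  {"x":-0.727,"y":-0.394,"z":-0.03,"rx":0,"ry":0,"rz":0.99,"claw":1},
  {"x":-0.727,"y":-0.394,"z":-0.03,"rx":0,"ry":0,"rz":0.99,"claw":1},
  {"x":-0.727,"y":-0.394,"z":-0.03,"rx":0,"ry":0,"rz":0.99,"claw":1},
  {"x":-0.727,"y":-0.394,"z":-0.03,"rx":0,"ry":0,"rz":0.99,"claw":1},
  {"x":-0.727,"y":-0.394,"z":-0.03,"rx":0,"ry":0,"rz":0.99,"claw":1},
  {"x":-0.727,"y":-0.394,"z":-0.03,"rx":0,"ry":0,"rz":0.99,"claw":1},
  {"x":-0.727,"y":-0.394,"z":-0.03,"rx":0,"ry":0,"rz":0.99,"claw":1},
  {"x":-0.727,"y":-0.394,"z":-0.03,"rx":0,"ry":0,"rz":0.99,"claw":1},
  {"x":-0.727,"y":-0.394,"z":-0.03,"rx":0,"ry":0,"rz":0.99,"claw":1},
  {"x":-0.727,"y":-0.394,"z":-0.03,"rx":0,"ry":0,"rz":0.99,"claw":1},
])

```text
time: 1.1
tool_pos: [0.5019, 0.1541, 0.2447]
tool_rot: [-3.141, -0.0, 2.087]
contact_force: [-0.8, 1.0, -0.0]
opening: 0.092
grip_force: 0.0
```

```bash
python3 -c "
from h import *
go(.587,.0712,.25,97.4)"
```

```text
tcp [0.5019 0.1541 0.2447] yaw 119.6 -> xyz [-0.1521  0.0441 -0.0072] rz 0.493 rows 2.8537731394535975
```

step_arm([
  {"x":-0.152,"y":0.044,"z":-0.007,"rx":0,"ry":0,"rz":0.493,"claw":1},
  {"x":-0.152,"y":0.044,"z":-0.007,"rx":0,"ry":0,"rz":0.493,"claw":1},
  {"x":-0.152,"y":0.044,"z":-0.007,"rx":0,"ry":0,"rz":0.493,"claw":1},
  {"x":-0.152,"y":0.044,"z":-0.007,"rx":0,"ry":0,"rz":0.493,"claw":1},
  {"x":-0.152,"y":0.044,"z":-0.007,"rx":0,"ry":0,"rz":0.493,"claw":1},
  {"x":-0.152,"y":0.044,"z":-0.007,"rx":0,"ry":0,"rz":0.493,"claw":1},
])

```text
time: 1.6
tool_pos: [0.5853, 0.0734, 0.2494]
tool_rot: [-3.14, -0.001, 1.701]
contact_force: [0.7, -0.2, -0.3]
opening: 0.0922
grip_force: 0.0
```

```bash
python3 -c "
from h import *
go(.587,.0712,.122,97.4)"
```

```text
tcp [0.5853 0.0734 0.2494] yaw 97.5 -> xyz [-0.0034  0.0022  0.1699] rz 0.002 rows 3.0584937495296827
```

step_arm([
  {"x":-0.001,"y":0.001,"z":0.1,"rx":0,"ry":0,"rz":0,"claw":1},
  {"x":-0.001,"y":0.001,"z":0.15,"rx":0,"ry":0,"rz":0,"claw":1},
  {"x":-0.001,"y":0.001,"z":0.17,"rx":0,"ry":0,"rz":0,"claw":1},
  {"x":-0.001,"y":0.001,"z":0.17,"rx":0,"ry":0,"rz":0,"claw":1},
  {"x":-0.001,"y":0.001,"z":0.17,"rx":0,"ry":0,"rz":0,"claw":1},
])

```text
time: 2.02
tool_pos: [0.5848, 0.0737, 0.1213]
tool_rot: [-3.136, -0.001, 1.703]
contact_force: [1.0, 0.9, -0.0]
opening: 0.0918
grip_force: 0.0
```

```bash
python3 -c "
from h import *
go(.587,.0712,.122,97.4)
t,R,s=tool(); im,d=read_camera('wrist'); cv2.imwrite('pics/w1.png',im)
print(nets.landmark_of('wrist','bottle')[:1])"
```

```text
tcp [0.5848 0.0737 0.1213] yaw 97.5 -> xyz [-0.0037  0.0025 -0.0009] rz 0.003 rows 0.08250390320537658
[{'pixel': [214.4, 287.0], 'conf': 0.74}]
```

View pics/w1.png

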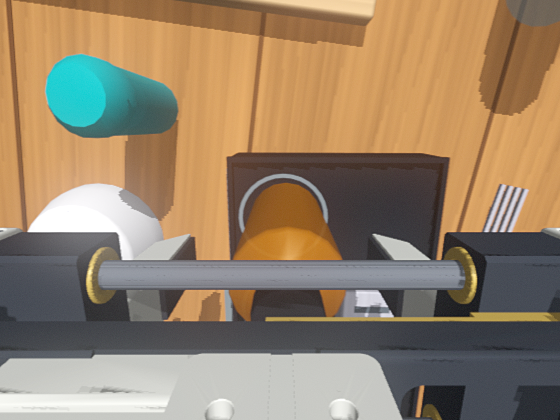

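The wrist view shows the bottle (287,250) centred between the fingers. I correct 2–3 mm and close.

step_arm([
  {"x":-0.003,"y":0.002,"z":0,"rx":0,"ry":0,"rz":0,"claw":1},
  {"x":-0.003,"y":0.002,"z":0,"rx":0,"ry":0,"rz":0,"claw":-1},
  {"x":-0.003,"y":0.002,"z":0,"rx":0,"ry":0,"rz":0,"claw":-1},
  {"x":-0.003,"y":0.002,"z":0,"rx":0,"ry":0,"rz":0,"claw":-1},
  {"x":-0.003,"y":0.002,"z":0,"rx":0,"ry":0,"rz":0,"claw":-1},
  {"x":-0.003,"y":0.002,"z":0,"rx":0,"ry":0,"rz":0,"claw":-1},
  {"x":-0.003,"y":0.002,"z":0,"rx":0,"ry":0,"rz":0,"claw":-1},
  {"x":-0.003,"y":0.002,"z":0,"rx":0,"ry":0,"rz":0,"claw":-1},
], squeeze=20)

```text
time: 2.78
tool_pos: [0.5884, 0.0704, 0.1226]
tool_rot: [-3.141, -0.0, 1.7]
contact_force: [-0.5, -0.1, 0.6]
opening: 0.053
grip_force: 20.0
```

```bash
python3 -c "
from h import *
go(.587,.0712,.122,97.4)
go(.582,.2756,.22,142)"
```

```text
tcp [0.5884 0.0704 0.1226] yaw 97.4 -> xyz [ 0.0012 -0.0017  0.0008] rz 0.0 rows 0.04029327982478953
tcp [0.5884 0.0704 0.1226] yaw 97.4 -> xyz [ 0.2724  0.0268 -0.1299] rz -0.991 rows 5.4529127710973
```

step_arm([
  {"x":0,"y":0,"z":-0.05,"rx":0,"ry":0,"rz":0,"claw":-1},
  {"x":0,"y":0,"z":-0.1,"rx":0,"ry":0,"rz":0,"claw":-1},
  {"x":0.04,"y":0.003,"z":-0.13,"rx":0,"ry":0,"rz":-0.15,"claw":-1},
  {"x":0.09,"y":0.009,"z":-0.13,"rx":0,"ry":0,"rz":-0.3,"claw":-1},
  {"x":0.14,"y":0.014,"z":-0.13,"rx":0,"ry":0,"rz":-0.45,"claw":-1},
  {"x":0.19,"y":0.019,"z":-0.13,"rx":0,"ry":0,"rz":-0.6,"claw":-1},
  {"x":0.23,"y":0.023,"z":-0.13,"rx":0,"ry":0,"rz":-0.75,"claw":-1},
  {"x":0.26,"y":0.026,"z":-0.13,"rx":0,"ry":0,"rz":-0.9,"claw":-1},
  {"x":0.272,"y":0.027,"z":-0.13,"rx":0,"ry":0,"rz":-0.99,"claw":-1},
  {"x":0.272,"y":0.027,"z":-0.13,"rx":0,"ry":0,"rz":-0.99,"claw":-1},
  {"x":0.272,"y":0.027,"z":-0.13,"rx":0,"ry":0,"rz":-0.99,"claw":-1},
])

```text
time: 3.7
tool_pos: [0.5818, 0.2754, 0.2189]
tool_rot: [-3.139, -0.001, 2.476]
contact_force: [0.7, -0.1, -3.4]
opening: 0.0532
grip_force: 20.0
```

```bash
python3 -c "
from h import *
go(.582,.2756,.1035,142)"
```

```text
tcp [0.5818 0.2754 0.2189] yaw 141.9 -> xyz [-1.000e-04  7.000e-04  1.539e-01] rz -0.003 rows 2.769813563802498
```

step_arm([
  {"x":0,"y":0,"z":0.05,"rx":0,"ry":0,"rz":0,"claw":-1},
  {"x":0,"y":0,"z":0.1,"rx":0,"ry":0,"rz":0,"claw":-1},
  {"x":0,"y":0,"z":0.135,"rx":0,"ry":0,"rz":0,"claw":-1},
  {"x":0,"y":0,"z":0.148,"rx":0,"ry":0,"rz":0,"claw":-1},
  {"x":0,"y":0,"z":0.154,"rx":0,"ry":0,"rz":0,"claw":-1},
  {"x":0,"y":0,"z":0.154,"rx":0,"ry":0,"rz":0,"claw":-1},
  {"x":0,"y":0,"z":0.154,"rx":0,"ry":0,"rz":0,"claw":-1},
])

```text
time: 4.28
tool_pos: [0.5837, 0.2753, 0.1065]
tool_rot: [3.139, 0.002, 2.476]
contact_force: [-0.1, 0.1, -3.9]
opening: 0.0533
grip_force: 20.0
```

```bash
python3 -c "
from h import *
go(.582,.2756,.1030,142)"
```

```text
tcp [0.5837 0.2753 0.1065] yaw 141.9 -> xyz [ 0.0021 -0.0011  0.0046] rz -0.003 rows 0.09341740508001498
```

Weight is still on the gripper, so I lower a touch, open, then rise and go above the shaker.

step_arm([
  {"x":0,"y":0,"z":0.003,"rx":0,"ry":0,"rz":0,"claw":-1},
  {"x":0,"y":0,"z":0.003,"rx":0,"ry":0,"rz":0,"claw":-1},
  {"x":0,"y":0,"z":0.003,"rx":0,"ry":0,"rz":0,"claw":-1},
])

```text
time: 4.53
tool_pos: [0.5828, 0.2756, 0.1033]
tool_rot: [3.14, 0.001, 2.477]
contact_force: [-0.1, 0.9, -4.0]
opening: 0.0533
grip_force: 20.0
```

```bash
python3 -c "
from h import *
go(.582,.2756,.1030,142)
print(robot.observe()['contact_force'])"
```

```text
tcp [0.5828 0.2756 0.1033] yaw 141.9 -> xyz [ 0.0009 -0.0006  0.0004] rz -0.001 rows 0.020573763846980102
[-0.11136427  0.86979871 -4.03339612]
```

step_arm([
  {"x":0,"y":0,"z":0.002,"rx":0,"ry":0,"rz":0,"claw":-1},
  {"x":0,"y":0,"z":0.002,"rx":0,"ry":0,"rz":0,"claw":-1},
  {"x":0,"y":0,"z":0.002,"rx":0,"ry":0,"rz":0,"claw":-1},
])

```text
time: 4.78
tool_pos: [0.5832, 0.2753, 0.1029]
tool_rot: [3.14, 0.002, 2.478]
contact_force: [-1.6, -2.7, 4.8]
opening: 0.053
grip_force: 20.0
```

Contact with the board. Open, rise.

step_arm([
  {"x":0,"y":0,"z":0,"rx":0,"ry":0,"rz":0,"claw":1},
  {"x":0,"y":0,"z":0,"rx":0,"ry":0,"rz":0,"claw":1},
  {"x":0,"y":0,"z":0,"rx":0,"ry":0,"rz":0,"claw":1},
  {"x":0,"y":0,"z":0,"rx":0,"ry":0,"rz":0,"claw":1},
  {"x":0,"y":0,"z":-0.03,"rx":0,"ry":0,"rz":0,"claw":1},
  {"x":0,"y":0,"z":-0.08,"rx":0,"ry":0,"rz":0,"claw":1},
  {"x":0,"y":0,"z":-0.13,"rx":0,"ry":0,"rz":0,"claw":1},
  {"x":0,"y":0,"z":-0.13,"rx":0,"ry":0,"rz":0,"claw":1},
])

```text
time: 5.45
tool_pos: [0.5857, 0.2767, 0.2068]
tool_rot: [3.13, 0.007, 2.478]
contact_force: [1.5, 0.2, 1.3]
opening: 0.0918
grip_force: 0.0
```

```bash
python3 -c "
from h import *
go(.5948,-.0094,.20,97.4)"
```

```text
tcp [0.5857 0.2767 0.2068] yaw 142.0 -> xyz [-0.2445 -0.293   0.0075] rz 0.99 rows 6.871361373966153
```

step_arm([
  {"x":-0.244,"y":-0.294,"z":0,"rx":0,"ry":0,"rz":0.99,"claw":1},
  {"x":-0.244,"y":-0.294,"z":0,"rx":0,"ry":0,"rz":0.99,"claw":1},
  {"x":-0.244,"y":-0.294,"z":0,"rx":0,"ry":0,"rz":0.99,"claw":1},
  {"x":-0.244,"y":-0.294,"z":0,"rx":0,"ry":0,"rz":0.99,"claw":1},
  {"x":-0.244,"y":-0.294,"z":0,"rx":0,"ry":0,"rz":0.99,"claw":1},
  {"x":-0.244,"y":-0.294,"z":0,"rx":0,"ry":0,"rz":0.99,"claw":1},
  {"x":-0.244,"y":-0.294,"z":0,"rx":0,"ry":0,"rz":0.99,"claw":1},
  {"x":-0.244,"y":-0.294,"z":0,"rx":0,"ry":0,"rz":0.99,"claw":1},
  {"x":-0.244,"y":-0.294,"z":0,"rx":0,"ry":0,"rz":0.99,"claw":1},
  {"x":-0.244,"y":-0.294,"z":0,"rx":0,"ry":0,"rz":0.99,"claw":1},
  {"x":-0.244,"y":-0.294,"z":0,"rx":0,"ry":0,"rz":0.99,"claw":1},
])

```text
time: 6.37
tool_pos: [0.5906, -0.0097, 0.1982]
tool_rot: [3.142, -0.001, 1.702]
contact_force: [0.8, -0.8, 0.4]
opening: 0.0921
grip_force: 0.0
```

```bash
python3 -c "
from h import *
go(.5948,-.0094,.093,97.4)"
```

```text
tcp [ 0.5906 -0.0097  0.1982] yaw 97.5 -> xyz [-0.0004  0.0056  0.1403] rz 0.002 rows 2.527920486458691
```

step_arm([
  {"x":0,"y":0.005,"z":0.05,"rx":0,"ry":0,"rz":0,"claw":1},
  {"x":0,"y":0.005,"z":0.1,"rx":0,"ry":0,"rz":0,"claw":1},
  {"x":0,"y":0.005,"z":0.13,"rx":0,"ry":0,"rz":0,"claw":1},
  {"x":0,"y":0.005,"z":0.14,"rx":0,"ry":0,"rz":0,"claw":1},
  {"x":0,"y":0.005,"z":0.14,"rx":0,"ry":0,"rz":0,"claw":1},
  {"x":0,"y":0.005,"z":0.14,"rx":0,"ry":0,"rz":0,"claw":1},
])

```text
time: 6.87
tool_pos: [0.5951, -0.0097, 0.0943]
tool_rot: [3.14, 0.0, 1.702]
contact_force: [0.3, -0.1, 0.4]
opening: 0.0918
grip_force: 0.0
```

```bash
python3 -c "
from h import *
go(.5948,-.0094,.093,97.4)"
```

```text
tcp [ 0.5951 -0.0097  0.0943] yaw 97.5 -> xyz [ 0.0004 -0.0003  0.0018] rz 0.002 rows 0.03318871242408222
```

step_arm([
  {"x":0,"y":0,"z":0,"rx":0,"ry":0,"rz":0,"claw":-1},
  {"x":0,"y":0,"z":0,"rx":0,"ry":0,"rz":0,"claw":-1},
  {"x":0,"y":0,"z":0,"rx":0,"ry":0,"rz":0,"claw":-1},
  {"x":0,"y":0,"z":0,"rx":0,"ry":0,"rz":0,"claw":-1},
  {"x":0,"y":0,"z":0,"rx":0,"ry":0,"rz":0,"claw":-1},
  {"x":0,"y":0,"z":0,"rx":0,"ry":0,"rz":0,"claw":-1},
  {"x":0,"y":0,"z":0,"rx":0,"ry":0,"rz":0,"claw":-1},
  {"x":0,"y":0,"z":0,"rx":0,"ry":0,"rz":0,"claw":-1},
])

```text
time: 7.53
tool_pos: [0.5944, -0.0106, 0.0934]
tool_rot: [3.141, -0.0, 1.7]
contact_force: [0.3, -0.1, -0.3]
opening: 0.0443
grip_force: 20.0
```

```bash
python3 -c "
from h import *
go(.487,.2756,.21,142.4)"
```

```text
tcp [ 0.5944 -0.0106  0.0934] yaw 97.4 -> xyz [ 0.3969 -0.0928 -0.1555] rz -1.0 rows 7.852801788996007
```

step_arm([
  {"x":0,"y":0,"z":-0.05,"rx":0,"ry":0,"rz":0,"claw":-1},
  {"x":0,"y":0,"z":-0.1,"rx":0,"ry":0,"rz":0,"claw":-1},
  {"x":0.04,"y":-0.01,"z":-0.145,"rx":0,"ry":0,"rz":-0.13,"claw":-1},
  {"x":0.09,"y":-0.021,"z":-0.155,"rx":0,"ry":0,"rz":-0.28,"claw":-1},
  {"x":0.14,"y":-0.033,"z":-0.155,"rx":0,"ry":0,"rz":-0.43,"claw":-1},
  {"x":0.19,"y":-0.044,"z":-0.155,"rx":0,"ry":0,"rz":-0.58,"claw":-1},
  {"x":0.24,"y":-0.056,"z":-0.155,"rx":0,"ry":0,"rz":-0.73,"claw":-1},
  {"x":0.29,"y":-0.068,"z":-0.155,"rx":0,"ry":0,"rz":-0.87,"claw":-1},
  {"x":0.34,"y":-0.08,"z":-0.155,"rx":0,"ry":0,"rz":-1,"claw":-1},
  {"x":0.38,"y":-0.089,"z":-0.155,"rx":0,"ry":0,"rz":-1,"claw":-1},
  {"x":0.397,"y":-0.093,"z":-0.155,"rx":0,"ry":0,"rz":-1,"claw":-1},
  {"x":0.397,"y":-0.093,"z":-0.155,"rx":0,"ry":0,"rz":-1,"claw":-1},
])

```text
time: 8.53
tool_pos: [0.4854, 0.2781, 0.2093]
tool_rot: [-3.141, -0.001, 2.489]
contact_force: [0.1, 0.3, -1.4]
opening: 0.0441
grip_force: 20.0
```

```bash
python3 -c "
from h import *
go(.487,.2756,.074,142.4)"
```

```text
tcp [0.4854 0.2781 0.2093] yaw 142.6 -> xyz [-0.004  -0.0013  0.1804] rz 0.005 rows 3.2489458082877727
```

step_arm([
  {"x":-0.001,"y":0,"z":0.05,"rx":0,"ry":0,"rz":0,"claw":-1},
  {"x":-0.002,"y":0,"z":0.1,"rx":0,"ry":0,"rz":0,"claw":-1},
  {"x":-0.002,"y":0,"z":0.145,"rx":0,"ry":0,"rz":0,"claw":-1},
  {"x":-0.002,"y":0,"z":0.168,"rx":0,"ry":0,"rz":0,"claw":-1},
  {"x":-0.002,"y":0,"z":0.175,"rx":0,"ry":0,"rz":0,"claw":-1},
  {"x":-0.002,"y":0,"z":0.179,"rx":0,"ry":0,"rz":0,"claw":-1},
  {"x":-0.002,"y":0,"z":0.179,"rx":0,"ry":0,"rz":0,"claw":-1},
  {"x":-0.002,"y":0,"z":0.179,"rx":0,"ry":0,"rz":0,"claw":-1},
])

```text
time: 9.2
tool_pos: [0.4892, 0.2747, 0.0768]
tool_rot: [3.139, 0.001, 2.485]
contact_force: [0.5, -0.3, -0.6]
opening: 0.0444
grip_force: 20.0
```

step_arm([
  {"x":0,"y":0,"z":0.002,"rx":0,"ry":0,"rz":0,"claw":-1},
  {"x":0,"y":0,"z":0.003,"rx":0,"ry":0,"rz":0,"claw":-1},
  {"x":0,"y":0,"z":0.003,"rx":0,"ry":0,"rz":0,"claw":-1},
  {"x":0,"y":0,"z":0.003,"rx":0,"ry":0,"rz":0,"claw":-1},
])

```text
time: 9.53
tool_pos: [0.4881, 0.2749, 0.0736]
tool_rot: [3.141, 0.0, 2.486]
contact_force: [-0.9, -0.8, -1.2]
opening: 0.0442
grip_force: 20.0
```

step_arm([
  {"x":0,"y":0,"z":0.001,"rx":0,"ry":0,"rz":0,"claw":-1},
  {"x":0,"y":0,"z":0.001,"rx":0,"ry":0,"rz":0,"claw":-1},
  {"x":0,"y":0,"z":0.001,"rx":0,"ry":0,"rz":0,"claw":-1},
])

```text
time: 9.78
tool_pos: [0.4885, 0.2749, 0.0733]
tool_rot: [3.14, 0.001, 2.486]
contact_force: [-0.6, -1.1, 5.6]
opening: 0.0446
grip_force: 20.0
```

Touching; open and rise.

step_arm([
  {"x":0,"y":0,"z":0,"rx":0,"ry":0,"rz":0,"claw":1},
  {"x":0,"y":0,"z":0,"rx":0,"ry":0,"rz":0,"claw":1},
  {"x":0,"y":0,"z":0,"rx":0,"ry":0,"rz":0,"claw":1},
  {"x":0,"y":0,"z":0,"rx":0,"ry":0,"rz":0,"claw":1},
  {"x":0,"y":0,"z":-0.03,"rx":0,"ry":0,"rz":0,"claw":1},
  {"x":0,"y":0,"z":-0.08,"rx":0,"ry":0,"rz":0,"claw":1},
  {"x":0,"y":0,"z":-0.13,"rx":0,"ry":0,"rz":0,"claw":1},
  {"x":0,"y":0,"z":-0.18,"rx":0,"ry":0,"rz":0,"claw":1},
  {"x":0,"y":0,"z":-0.18,"rx":0,"ry":0,"rz":0,"claw":1},
])

```text
time: 10.53
tool_pos: [0.4912, 0.2762, 0.2151]
tool_rot: [3.13, 0.007, 2.486]
contact_force: [-0.3, 1.6, 0.0]
opening: 0.0914
grip_force: 0.0
```

```bash
python3 -c "
from h import *
go(.6057,-.0895,.21,97.4)"
```

```text
tcp [0.4912 0.2762 0.2151] yaw 142.4 -> xyz [-0.4184 -0.2934  0.0062] rz 1.0 rows 9.198535099777887
```

step_arm([
  {"x":-0.42,"y":-0.296,"z":0,"rx":0,"ry":0,"rz":1,"claw":1},
  {"x":-0.42,"y":-0.296,"z":0,"rx":0,"ry":0,"rz":1,"claw":1},
  {"x":-0.42,"y":-0.296,"z":0,"rx":0,"ry":0,"rz":1,"claw":1},
  {"x":-0.42,"y":-0.296,"z":0,"rx":0,"ry":0,"rz":1,"claw":1},
  {"x":-0.42,"y":-0.296,"z":0,"rx":0,"ry":0,"rz":1,"claw":1},
  {"x":-0.42,"y":-0.296,"z":0,"rx":0,"ry":0,"rz":1,"claw":1},
  {"x":-0.42,"y":-0.296,"z":0,"rx":0,"ry":0,"rz":1,"claw":1},
  {"x":-0.42,"y":-0.296,"z":0,"rx":0,"ry":0,"rz":1,"claw":1},
  {"x":-0.42,"y":-0.296,"z":0,"rx":0,"ry":0,"rz":1,"claw":1},
  {"x":-0.42,"y":-0.296,"z":0,"rx":0,"ry":0,"rz":1,"claw":1},
  {"x":-0.42,"y":-0.296,"z":0,"rx":0,"ry":0,"rz":1,"claw":1},
  {"x":-0.42,"y":-0.296,"z":0,"rx":0,"ry":0,"rz":1,"claw":1},
])

```text
time: 11.53
tool_pos: [0.6018, -0.0934, 0.2066]
tool_rot: [-3.141, -0.001, 1.699]
contact_force: [0.0, -0.5, -0.7]
opening: 0.0918
grip_force: 0.0
```

```bash
python3 -c "
from h import *
go(.6057,-.0895,.117,97.4)"
```

```text
tcp [ 0.6018 -0.0934  0.2066] yaw 97.3 -> xyz [0.0044 0.0059 0.1194] rz -0.002 rows 2.153921965338618
```

step_arm([
  {"x":0.004,"y":0.006,"z":0.04,"rx":0,"ry":0,"rz":0,"claw":1},
  {"x":0.004,"y":0.006,"z":0.09,"rx":0,"ry":0,"rz":0,"claw":1},
  {"x":0.004,"y":0.006,"z":0.115,"rx":0,"ry":0,"rz":0,"claw":1},
  {"x":0.004,"y":0.006,"z":0.12,"rx":0,"ry":0,"rz":0,"claw":1},
  {"x":0.004,"y":0.006,"z":0.12,"rx":0,"ry":0,"rz":0,"claw":1},
  {"x":0.004,"y":0.006,"z":0.12,"rx":0,"ry":0,"rz":0,"claw":1},
])

```text
time: 12.03
tool_pos: [0.6069, -0.0888, 0.1188]
tool_rot: [3.14, 0.001, 1.701]
contact_force: [0.4, -0.9, 0.1]
opening: 0.0918
grip_force: 0.0
```

```bash
python3 -c "
from h import *
go(.6057,-.0895,.117,97.4)"
```

```text
tcp [ 0.6069 -0.0888  0.1188] yaw 97.5 -> xyz [-0.0007 -0.0017  0.0024] rz 0.002 rows 0.054699162078750516
```

step_arm([
  {"x":-0.001,"y":-0.001,"z":0,"rx":0,"ry":0,"rz":0,"claw":-1},
  {"x":-0.001,"y":-0.001,"z":0,"rx":0,"ry":0,"rz":0,"claw":-1},
  {"x":-0.001,"y":-0.001,"z":0,"rx":0,"ry":0,"rz":0,"claw":-1},
  {"x":-0.001,"y":-0.001,"z":0,"rx":0,"ry":0,"rz":0,"claw":-1},
  {"x":-0.001,"y":-0.001,"z":0,"rx":0,"ry":0,"rz":0,"claw":-1},
  {"x":-0.001,"y":-0.001,"z":0,"rx":0,"ry":0,"rz":0,"claw":-1},
  {"x":-0.001,"y":-0.001,"z":0,"rx":0,"ry":0,"rz":0,"claw":-1},
  {"x":-0.001,"y":-0.001,"z":0,"rx":0,"ry":0,"rz":0,"claw":-1},
])

```text
time: 12.7
tool_pos: [0.6055, -0.0906, 0.1173]
tool_rot: [3.142, -0.0, 1.7]
contact_force: [1.6, -0.1, 1.0]
opening: 0.0432
grip_force: 1.0
```

```bash
python3 -c "
from h import *
go(.392,.2756,.225,142.4)"
```

```text
tcp [ 0.6055 -0.0906  0.1173] yaw 97.4 -> xyz [ 0.5209 -0.2194 -0.1435] rz -1.0 rows 10.497309717221533
```

step_arm([
  {"x":0,"y":0,"z":0,"rx":0,"ry":0,"rz":0,"claw":-1},
  {"x":0,"y":0,"z":0,"rx":0,"ry":0,"rz":0,"claw":-1},
  {"x":0,"y":0,"z":-0.05,"rx":0,"ry":0,"rz":0,"claw":-1},
  {"x":0,"y":0,"z":-0.1,"rx":0,"ry":0,"rz":0,"claw":-1},
  {"x":0.04,"y":-0.017,"z":-0.14,"rx":0,"ry":0,"rz":-0.1,"claw":-1},
  {"x":0.085,"y":-0.036,"z":-0.144,"rx":0,"ry":0,"rz":-0.2,"claw":-1},
  {"x":0.13,"y":-0.055,"z":-0.144,"rx":0,"ry":0,"rz":-0.3,"claw":-1},
  {"x":0.175,"y":-0.074,"z":-0.144,"rx":0,"ry":0,"rz":-0.4,"claw":-1},
  {"x":0.22,"y":-0.093,"z":-0.144,"rx":0,"ry":0,"rz":-0.5,"claw":-1},
  {"x":0.265,"y":-0.112,"z":-0.144,"rx":0,"ry":0,"rz":-0.6,"claw":-1},
  {"x":0.31,"y":-0.13,"z":-0.144,"rx":0,"ry":0,"rz":-0.7,"claw":-1},
  {"x":0.33,"y":-0.139,"z":-0.144,"rx":0,"ry":0,"rz":-0.75,"claw":-1},
])

```text
time: 13.7
tool_pos: [0.4675, 0.1444, 0.2251]
tool_rot: [-3.141, -0.002, 2.295]
contact_force: [-0.5, 0.2, -1.8]
opening: 0.0413
grip_force: 20.0
```

```bash
python3 -c "
from h import *
go(.392,.2756,.225,142.4)"
```

```text
tcp [0.4675 0.1444 0.2251] yaw 131.5 -> xyz [0.1977 0.0405 0.0006] rz -0.242 rows 3.6331240873726047
```

step_arm([
  {"x":0.045,"y":0.009,"z":0,"rx":0,"ry":0,"rz":-0.1,"claw":-1},
  {"x":0.095,"y":0.019,"z":0,"rx":0,"ry":0,"rz":-0.2,"claw":-1},
  {"x":0.145,"y":0.03,"z":0,"rx":0,"ry":0,"rz":-0.24,"claw":-1},
  {"x":0.185,"y":0.038,"z":0,"rx":0,"ry":0,"rz":-0.24,"claw":-1},
  {"x":0.197,"y":0.04,"z":0,"rx":0,"ry":0,"rz":-0.24,"claw":-1},
  {"x":0.197,"y":0.04,"z":0,"rx":0,"ry":0,"rz":-0.24,"claw":-1},
  {"x":0.197,"y":0.04,"z":0.04,"rx":0,"ry":0,"rz":-0.24,"claw":-1},
  {"x":0.197,"y":0.04,"z":0.09,"rx":0,"ry":0,"rz":-0.24,"claw":-1},
  {"x":0.197,"y":0.04,"z":0.13,"rx":0,"ry":0,"rz":-0.24,"claw":-1},
  {"x":0.197,"y":0.04,"z":0.15,"rx":0,"ry":0,"rz":-0.24,"claw":-1},
  {"x":0.197,"y":0.04,"z":0.16,"rx":0,"ry":0,"rz":-0.24,"claw":-1},
  {"x":0.197,"y":0.04,"z":0.16,"rx":0,"ry":0,"rz":-0.24,"claw":-1},
])

```text
time: 14.7
tool_pos: [0.3955, 0.2711, 0.1039]
tool_rot: [-3.139, -0.001, 2.476]
contact_force: [-0.5, -1.2, -1.9]
opening: 0.0416
grip_force: 20.0
```

```bash
python3 -c "
from h import *
go(.392,.2756,.0973,142.4)"
```

```text
tcp [0.3955 0.2711 0.1039] yaw 141.9 -> xyz [0.0073 0.0019 0.0088] rz -0.011 rows 0.2087855115002691
```

step_arm([
  {"x":0.004,"y":0,"z":0.003,"rx":0,"ry":0,"rz":0,"claw":-1},
  {"x":0.004,"y":0,"z":0.005,"rx":0,"ry":0,"rz":0,"claw":-1},
  {"x":0.004,"y":0,"z":0.0065,"rx":0,"ry":0,"rz":0,"claw":-1},
  {"x":0.004,"y":0,"z":0.0065,"rx":0,"ry":0,"rz":0,"claw":-1},
  {"x":0.004,"y":0,"z":0.0065,"rx":0,"ry":0,"rz":0,"claw":-1},
])

```text
time: 15.12
tool_pos: [0.3936, 0.2744, 0.1011]
tool_rot: [3.14, 0.001, 2.478]
contact_force: [0.7, -0.3, -2.4]
opening: 0.0413
grip_force: 20.0
```

step_arm([
  {"x":0,"y":0,"z":0.002,"rx":0,"ry":0,"rz":0,"claw":-1},
  {"x":0,"y":0,"z":0.003,"rx":0,"ry":0,"rz":0,"claw":-1},
  {"x":0,"y":0,"z":0.004,"rx":0,"ry":0,"rz":0,"claw":-1},
  {"x":0,"y":0,"z":0.004,"rx":0,"ry":0,"rz":0,"claw":-1},
  {"x":0,"y":0,"z":0.004,"rx":0,"ry":0,"rz":0,"claw":-1},
])

```text
time: 15.53
tool_pos: [0.3932, 0.2742, 0.0974]
tool_rot: [-3.142, -0.0, 2.478]
contact_force: [-0.5, 0.9, -1.8]
opening: 0.0417
grip_force: 20.0
```

step_arm([
  {"x":0,"y":0,"z":0.001,"rx":0,"ry":0,"rz":0,"claw":-1},
  {"x":0,"y":0,"z":0.001,"rx":0,"ry":0,"rz":0,"claw":-1},
  {"x":0,"y":0,"z":0.001,"rx":0,"ry":0,"rz":0,"claw":-1},
])

```text
time: 15.78
tool_pos: [0.3935, 0.2743, 0.0972]
tool_rot: [3.141, 0.0, 2.478]
contact_force: [-0.6, -1.5, 4.9]
opening: 0.0415
grip_force: 20.0
```

step_arm([
  {"x":0,"y":0,"z":0,"rx":0,"ry":0,"rz":0,"claw":1},
  {"x":0,"y":0,"z":0,"rx":0,"ry":0,"rz":0,"claw":1},
  {"x":0,"y":0,"z":0,"rx":0,"ry":0,"rz":0,"claw":1},
  {"x":0,"y":0,"z":0,"rx":0,"ry":0,"rz":0,"claw":1},
  {"x":0,"y":0,"z":-0.03,"rx":0,"ry":0,"rz":0,"claw":1},
  {"x":0,"y":0,"z":-0.08,"rx":0,"ry":0,"rz":0,"claw":1},
  {"x":0,"y":0,"z":-0.13,"rx":0,"ry":0,"rz":0,"claw":1},
  {"x":0,"y":0,"z":-0.15,"rx":0,"ry":0,"rz":0,"claw":1},
  {"x":0,"y":0,"z":-0.15,"rx":0,"ry":0,"rz":0,"claw":1},
  {"x":0,"y":0,"z":-0.15,"rx":0,"ry":0,"rz":0,"claw":1},
])

```text
time: 16.62
tool_pos: [0.3935, 0.2743, 0.2096]
tool_rot: [3.14, 0.001, 2.478]
contact_force: [-0.7, 0.1, -0.6]
opening: 0.0916
grip_force: 0.0
```

```bash
python3 -c "
from h import *
go(.6637,-.0237,.13,96.9)
im,d=read_camera('scene'); cv2.imwrite('pics/s1.png',im)"
```

```text
tcp [0.3935 0.2743 0.2096] yaw 142.0 -> xyz [-0.5286 -0.091   0.1064] rz 1.001 rows 9.84276532072164
```

View pics/s1.png

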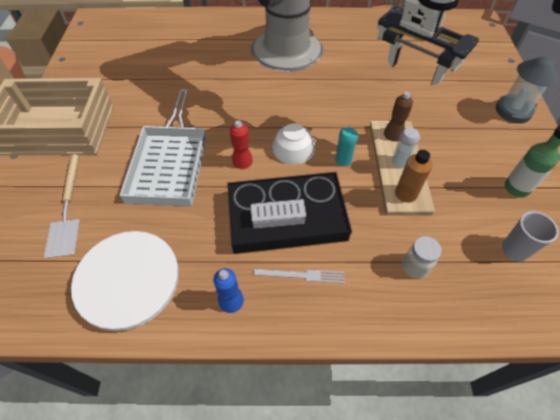

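The scene view shows the mill (401,118), shaker (405,150) and bottle (413,177) standing on the board, and the smoker box untouched at (278,213). Now the box.

step_arm([
  {"x":-0.529,"y":-0.091,"z":0,"rx":0,"ry":0,"rz":1,"claw":0.26},
  {"x":-0.529,"y":-0.091,"z":0,"rx":0,"ry":0,"rz":1,"claw":0.26},
  {"x":-0.529,"y":-0.091,"z":0,"rx":0,"ry":0,"rz":1,"claw":0.26},
  {"x":-0.529,"y":-0.091,"z":0,"rx":0,"ry":0,"rz":1,"claw":0.26},
  {"x":-0.529,"y":-0.091,"z":0,"rx":0,"ry":0,"rz":1,"claw":0.26},
  {"x":-0.529,"y":-0.091,"z":0,"rx":0,"ry":0,"rz":1,"claw":0.26},
  {"x":-0.529,"y":-0.091,"z":0,"rx":0,"ry":0,"rz":1,"claw":0.26},
  {"x":-0.529,"y":-0.091,"z":0,"rx":0,"ry":0,"rz":1,"claw":0.26},
  {"x":-0.529,"y":-0.091,"z":0,"rx":0,"ry":0,"rz":1,"claw":0.26},
  {"x":-0.529,"y":-0.091,"z":0,"rx":0,"ry":0,"rz":1,"claw":0.26},
  {"x":-0.529,"y":-0.091,"z":0,"rx":0,"ry":0,"rz":1,"claw":0.26},
  {"x":-0.529,"y":-0.091,"z":0.05,"rx":0,"ry":0,"rz":1,"claw":0.26},
])

```text
time: 17.67
tool_pos: [0.6673, -0.0261, 0.1756]
tool_rot: [3.132, 0.002, 1.69]
contact_force: [0.7, -0.4, -0.0]
opening: 0.0579
grip_force: 0.0
```

```bash
python3 -c "
from h import *
go(.6637,-.0237,.11,96.9)"
```

```text
tcp [ 0.6673 -0.0261  0.1756] yaw 96.8 -> xyz [ 0.004  -0.0053  0.0874] rz -0.002 rows 1.5782065888903107
```

step_arm([
  {"x":0.002,"y":-0.002,"z":0.05,"rx":0,"ry":0,"rz":0,"claw":0.26},
  {"x":0.002,"y":-0.002,"z":0.085,"rx":0,"ry":0,"rz":0,"claw":0.26},
  {"x":0.002,"y":-0.002,"z":0.085,"rx":0,"ry":0,"rz":0,"claw":0.26},
  {"x":0.002,"y":-0.002,"z":0.085,"rx":0,"ry":0,"rz":0,"claw":0.26},
  {"x":0.002,"y":-0.002,"z":0.085,"rx":0,"ry":0,"rz":0,"claw":0.26},
])

```text
time: 18.08
tool_pos: [0.6626, -0.0224, 0.1091]
tool_rot: [3.14, 0.0, 1.693]
contact_force: [0.0, 0.4, 0.4]
opening: 0.058
grip_force: 0.0
```

```bash
python3 -c "
from h import *
go(.6637,-.0237,.0475,96.9)
im,d=read_camera('wrist'); cv2.imwrite('pics/w2.png',im)"
```

```text
tcp [ 0.6626 -0.0224  0.1091] yaw 97.0 -> xyz [-0.0018  0.0011  0.0821] rz 0.002 rows 1.4790491604150493
```

View pics/w2.png

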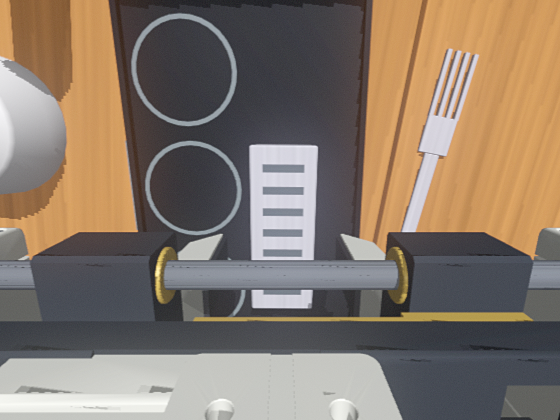

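The box (283,225) is centred between the fingers, so I descend and grip.

step_arm([
  {"x":-0.001,"y":0.001,"z":0.04,"rx":0,"ry":0,"rz":0,"claw":0.26},
  {"x":-0.001,"y":0.001,"z":0.07,"rx":0,"ry":0,"rz":0,"claw":0.26},
  {"x":-0.001,"y":0.001,"z":0.082,"rx":0,"ry":0,"rz":0,"claw":0.26},
  {"x":-0.001,"y":0.001,"z":0.082,"rx":0,"ry":0,"rz":0,"claw":0.26},
  {"x":-0.001,"y":0.001,"z":0.082,"rx":0,"ry":0,"rz":0,"claw":0.26},
  {"x":-0.001,"y":0.001,"z":0.082,"rx":0,"ry":0,"rz":0,"claw":-1},
  {"x":-0.001,"y":0.001,"z":0.082,"rx":0,"ry":0,"rz":0,"claw":-1},
  {"x":-0.001,"y":0.001,"z":0.082,"rx":0,"ry":0,"rz":0,"claw":-1},
  {"x":-0.001,"y":0.001,"z":0.082,"rx":0,"ry":0,"rz":0,"claw":-1},
  {"x":-0.001,"y":0.001,"z":0.082,"rx":0,"ry":0,"rz":0,"claw":-1},
], squeeze=25)

```text
time: 18.97
tool_pos: [0.6636, -0.0234, 0.048]
tool_rot: [3.139, 0.001, 1.692]
contact_force: [-0.4, 0.5, 4.7]
opening: 0.0421
grip_force: 25.0
```

```bash
python3 -c "
from h import *
go(.4945,-.3017,.16,177.4)"
```

```text
tcp [ 0.6636 -0.0234  0.048 ] yaw 97.0 -> xyz [-0.3411 -0.2684 -0.1497] rz -1.788 rows 8.263981117036003
```

step_arm([
  {"x":0,"y":0,"z":-0.05,"rx":0,"ry":0,"rz":0,"claw":-1},
  {"x":0,"y":0,"z":-0.1,"rx":0,"ry":0,"rz":0,"claw":-1},
  {"x":-0.03,"y":-0.023,"z":-0.14,"rx":0,"ry":0,"rz":-0.12,"claw":-1},
  {"x":-0.07,"y":-0.055,"z":-0.15,"rx":0,"ry":0,"rz":-0.24,"claw":-1},
  {"x":-0.11,"y":-0.086,"z":-0.15,"rx":0,"ry":0,"rz":-0.36,"claw":-1},
  {"x":-0.15,"y":-0.118,"z":-0.15,"rx":0,"ry":0,"rz":-0.5,"claw":-1},
  {"x":-0.19,"y":-0.149,"z":-0.15,"rx":0,"ry":0,"rz":-0.64,"claw":-1},
  {"x":-0.23,"y":-0.181,"z":-0.15,"rx":0,"ry":0,"rz":-0.78,"claw":-1},
  {"x":-0.27,"y":-0.212,"z":-0.15,"rx":0,"ry":0,"rz":-0.9,"claw":-1},
  {"x":-0.31,"y":-0.244,"z":-0.15,"rx":0,"ry":0,"rz":-1,"claw":-1},
  {"x":-0.341,"y":-0.268,"z":-0.15,"rx":0,"ry":0,"rz":-1,"claw":-1},
  {"x":-0.341,"y":-0.268,"z":-0.15,"rx":0,"ry":0,"rz":-1,"claw":-1},
])

```text
time: 19.97
tool_pos: [0.4911, -0.3062, 0.1586]
tool_rot: [-3.139, -0.0, 2.473]
contact_force: [0.5, 0.0, -2.5]
opening: 0.0419
grip_force: 25.0
```

```bash
python3 -c "
from h import *
go(.4945,-.3017,.06,177.4)"
```

```text
tcp [ 0.4911 -0.3062  0.1586] yaw 141.7 -> xyz [1.000e-04 7.900e-03 1.315e-01] rz -0.794 rows 2.3708187263218976
```

step_arm([
  {"x":0,"y":0.006,"z":0,"rx":0,"ry":0,"rz":-0.15,"claw":-1},
  {"x":0,"y":0.006,"z":0,"rx":0,"ry":0,"rz":-0.3,"claw":-1},
  {"x":0,"y":0.006,"z":0,"rx":0,"ry":0,"rz":-0.45,"claw":-1},
  {"x":0,"y":0.006,"z":0,"rx":0,"ry":0,"rz":-0.6,"claw":-1},
  {"x":0,"y":0.006,"z":0.02,"rx":0,"ry":0,"rz":-0.75,"claw":-1},
  {"x":0,"y":0.006,"z":0.07,"rx":0,"ry":0,"rz":-0.79,"claw":-1},
  {"x":0,"y":0.006,"z":0.12,"rx":0,"ry":0,"rz":-0.79,"claw":-1},
  {"x":0,"y":0.006,"z":0.13,"rx":0,"ry":0,"rz":-0.79,"claw":-1},
  {"x":0,"y":0.006,"z":0.13,"rx":0,"ry":0,"rz":-0.79,"claw":-1},
  {"x":0,"y":0.006,"z":0.13,"rx":0,"ry":0,"rz":-0.79,"claw":-1},
])

```text
time: 20.8
tool_pos: [0.4976, -0.2982, 0.0623]
tool_rot: [-3.141, 0.0, 3.098]
contact_force: [0.0, -1.1, -2.6]
opening: 0.0419
grip_force: 25.0
```

```bash
python3 -c "
from h import *
go(.4945,-.3017,.012,177.4)"
```

```text
tcp [ 0.4976 -0.2982  0.0623] yaw 177.5 -> xyz [ 0.004  -0.0049  0.067 ] rz 0.002 rows 1.2120497954149827
```

step_arm([
  {"x":0.004,"y":-0.005,"z":0.02,"rx":0,"ry":0,"rz":0,"claw":-1},
  {"x":0.004,"y":-0.005,"z":0.045,"rx":0,"ry":0,"rz":0,"claw":-1},
  {"x":0.004,"y":-0.005,"z":0.06,"rx":0,"ry":0,"rz":0,"claw":-1},
  {"x":0.004,"y":-0.005,"z":0.065,"rx":0,"ry":0,"rz":0,"claw":-1},
  {"x":0.004,"y":-0.005,"z":0.065,"rx":0,"ry":0,"rz":0,"claw":-1},
  {"x":0.004,"y":-0.005,"z":0.065,"rx":0,"ry":0,"rz":0,"claw":-1},
])

```text
time: 21.3
tool_pos: [0.4947, -0.3021, 0.0139]
tool_rot: [-3.141, 0.002, 3.098]
contact_force: [-0.2, 0.0, -2.2]
opening: 0.0414
grip_force: 25.0
```

step_arm([
  {"x":0,"y":0,"z":0.002,"rx":0,"ry":0,"rz":0,"claw":-1},
  {"x":0,"y":0,"z":0.003,"rx":0,"ry":0,"rz":0,"claw":-1},
  {"x":0,"y":0,"z":0.003,"rx":0,"ry":0,"rz":0,"claw":-1},
  {"x":0,"y":0,"z":0.003,"rx":0,"ry":0,"rz":0,"claw":-1},
])

```text
time: 21.63
tool_pos: [0.4943, -0.3018, 0.011]
tool_rot: [-3.141, 0.001, 3.098]
contact_force: [0.2, 0.5, -0.1]
opening: 0.0421
grip_force: 25.0
```

step_arm([
  {"x":0,"y":0,"z":0,"rx":0,"ry":0,"rz":0,"claw":0.6},
  {"x":0,"y":0,"z":0,"rx":0,"ry":0,"rz":0,"claw":0.6},
  {"x":0,"y":0,"z":0,"rx":0,"ry":0,"rz":0,"claw":0.6},
  {"x":0,"y":0,"z":0,"rx":0,"ry":0,"rz":0,"claw":0.6},
  {"x":0,"y":0,"z":-0.05,"rx":0,"ry":0,"rz":0,"claw":0.6},
  {"x":0,"y":0,"z":-0.1,"rx":0,"ry":0,"rz":0,"claw":0.6},
  {"x":0,"y":0,"z":-0.15,"rx":0,"ry":0,"rz":0,"claw":0.6},
  {"x":0,"y":0,"z":-0.2,"rx":0,"ry":0,"rz":0,"claw":1},
  {"x":0,"y":0,"z":-0.25,"rx":0,"ry":0,"rz":0,"claw":1},
  {"x":0,"y":0,"z":-0.28,"rx":0,"ry":0,"rz":0,"claw":1},
  {"x":0,"y":0,"z":-0.28,"rx":0,"ry":0,"rz":0,"claw":1},
])

```text
time: 22.55
tool_pos: [0.4959, -0.3032, 0.2267]
tool_rot: [-3.135, 0.009, 3.098]
contact_force: [0.2, -0.3, 0.3]
opening: 0.0912
grip_force: 0.0
```

```bash
python3 -c "
from h import *
go(.393,.2743,.225,142)
im,d=read_camera('scene'); cv2.imwrite('pics/s2.png',im)
im,d=read_camera('top'); cv2.imwrite('pics/t2.png',im);W=cloud('top',d);np.save('top2.npy',W)
for n,(l,t,r,b),zl in(('b',(95,190,180,256),.14),('all',(95,190,180,355),.1)):
    M=W[t:b,l:r].reshape(-1,3); M=M[M[:,2]>zl]
    k=cv2.kmeans(M[:,:2].astype(np.float32),3,None,(3,50,1e-6),5,2)[2] if n=='all' else M.mean(0)
    print(n,len(M),k)
"
```

```text
tcp [ 0.4959 -0.3032  0.2267] yaw 177.5 -> xyz [ 0.1704  0.7633 -0.0042] rz 0.789 rows 14.077561328565816
b 289 [0.58264608 0.26987127 0.15521543]
all 1911 [[0.48716542 0.2703665 ]
 [0.39509305 0.26773962]
 [0.58169574 0.26632255]]
```

View pics/s2.png

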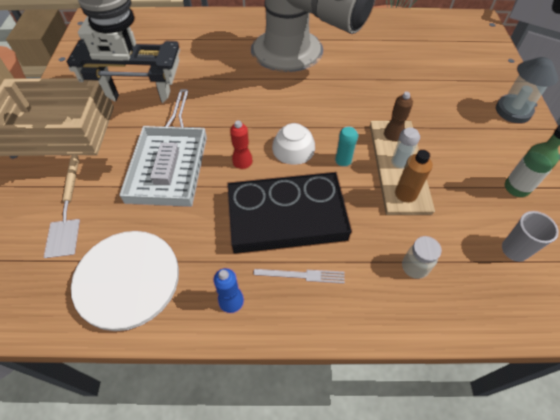

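The scene view shows the box lengthwise mid-basket (165,162) and the three still upright on the board. Now the mill goes back first.

step_arm([
  {"x":0.17,"y":0.763,"z":-0.003,"rx":0,"ry":0,"rz":0.79,"claw":1},
  {"x":0.17,"y":0.763,"z":-0.003,"rx":0,"ry":0,"rz":0.79,"claw":1},
  {"x":0.17,"y":0.763,"z":-0.003,"rx":0,"ry":0,"rz":0.79,"claw":1},
  {"x":0.17,"y":0.763,"z":-0.003,"rx":0,"ry":0,"rz":0.79,"claw":1},
  {"x":0.17,"y":0.763,"z":-0.003,"rx":0,"ry":0,"rz":0.79,"claw":1},
  {"x":0.17,"y":0.763,"z":-0.003,"rx":0,"ry":0,"rz":0.79,"claw":1},
  {"x":0.17,"y":0.763,"z":-0.003,"rx":0,"ry":0,"rz":0.79,"claw":1},
  {"x":0.17,"y":0.763,"z":-0.003,"rx":0,"ry":0,"rz":0.79,"claw":1},
  {"x":0.17,"y":0.763,"z":-0.003,"rx":0,"ry":0,"rz":0.79,"claw":1},
  {"x":0.17,"y":0.763,"z":-0.003,"rx":0,"ry":0,"rz":0.79,"claw":1},
  {"x":0.17,"y":0.763,"z":-0.003,"rx":0,"ry":0,"rz":0.79,"claw":1},
  {"x":0.17,"y":0.763,"z":-0.003,"rx":0,"ry":0,"rz":0.79,"claw":1},
], squeeze=20)

```text
time: 23.65
tool_pos: [0.4058, 0.1866, 0.2209]
tool_rot: [-3.139, -0.002, 2.477]
contact_force: [1.9, -0.3, 0.0]
opening: 0.0917
grip_force: 0.0
```

```bash
python3 -c "
from h import *
go(.3935,.2743,.225,142)"
```

```text
tcp [0.4058 0.1866 0.2209] yaw 141.9 -> xyz [ 0.085   0.082  -0.0056] rz -0.001 rows 2.1285360526107997
```

step_arm([
  {"x":0.085,"y":0.082,"z":0,"rx":0,"ry":0,"rz":0,"claw":1},
  {"x":0.085,"y":0.082,"z":0,"rx":0,"ry":0,"rz":0,"claw":1},
  {"x":0.085,"y":0.082,"z":0,"rx":0,"ry":0,"rz":0,"claw":1},
  {"x":0.085,"y":0.082,"z":0,"rx":0,"ry":0,"rz":0,"claw":1},
  {"x":0.085,"y":0.082,"z":0,"rx":0,"ry":0,"rz":0,"claw":1},
  {"x":0.085,"y":0.082,"z":0,"rx":0,"ry":0,"rz":0,"claw":1},
])

```text
time: 24.15
tool_pos: [0.3951, 0.2714, 0.2215]
tool_rot: [-3.14, -0.001, 2.477]
contact_force: [0.2, -1.1, -0.3]
opening: 0.0916
grip_force: 0.0
```

```bash
python3 -c "
from h import *
go(.3935,.2743,.098,142)"
```

```text
tcp [0.3951 0.2714 0.2215] yaw 141.9 -> xyz [0.004  0.0021 0.1646] rz -0.002 rows 2.964571130719071
```

step_arm([
  {"x":0.003,"y":0.001,"z":0.05,"rx":0,"ry":0,"rz":0,"claw":1},
  {"x":0.003,"y":0.001,"z":0.1,"rx":0,"ry":0,"rz":0,"claw":1},
  {"x":0.003,"y":0.001,"z":0.145,"rx":0,"ry":0,"rz":0,"claw":1},
  {"x":0.003,"y":0.001,"z":0.164,"rx":0,"ry":0,"rz":0,"claw":1},
  {"x":0.003,"y":0.001,"z":0.164,"rx":0,"ry":0,"rz":0,"claw":1},
  {"x":0.003,"y":0.001,"z":0.164,"rx":0,"ry":0,"rz":0,"claw":1},
  {"x":0.003,"y":0.001,"z":0.164,"rx":0,"ry":0,"rz":0,"claw":-1},
  {"x":0.003,"y":0.001,"z":0.164,"rx":0,"ry":0,"rz":0,"claw":-1},
  {"x":0.003,"y":0.001,"z":0.164,"rx":0,"ry":0,"rz":0,"claw":-1},
  {"x":0.003,"y":0.001,"z":0.164,"rx":0,"ry":0,"rz":0,"claw":-1},
  {"x":0.003,"y":0.001,"z":0.164,"rx":0,"ry":0,"rz":0,"claw":-1},
  {"x":0.003,"y":0.001,"z":0.164,"rx":0,"ry":0,"rz":0,"claw":-1},
])

```text
time: 25.15
tool_pos: [0.3941, 0.2748, 0.0998]
tool_rot: [3.141, 0.0, 2.478]
contact_force: [0.1, -1.0, 0.1]
opening: 0.056
grip_force: 0.0
```

step_arm([
  {"x":0,"y":0,"z":0,"rx":0,"ry":0,"rz":0,"claw":-1},
  {"x":0,"y":0,"z":0,"rx":0,"ry":0,"rz":0,"claw":-1},
  {"x":0,"y":0,"z":0,"rx":0,"ry":0,"rz":0,"claw":-1},
])

```text
time: 25.4
tool_pos: [0.3939, 0.2747, 0.0994]
tool_rot: [3.142, 0.0, 2.478]
contact_force: [-0.2, -1.1, 0.7]
opening: 0.0412
grip_force: 20.0
```

```bash
python3 -c "
from h import *
go(.6057,-.0895,.22,97.4)"
```

```text
tcp [0.3939 0.2747 0.0994] yaw 142.0 -> xyz [-0.5216 -0.2084 -0.1607] rz 0.99 rows 10.51605629688327
```

step_arm([
  {"x":0,"y":0,"z":-0.05,"rx":0,"ry":0,"rz":0,"claw":-1},
  {"x":0,"y":0,"z":-0.1,"rx":0,"ry":0,"rz":0,"claw":-1},
  {"x":0,"y":0,"z":-0.15,"rx":0,"ry":0,"rz":0,"claw":-1},
  {"x":-0.045,"y":-0.018,"z":-0.16,"rx":0,"ry":0,"rz":0.1,"claw":-1},
  {"x":-0.09,"y":-0.036,"z":-0.16,"rx":0,"ry":0,"rz":0.2,"claw":-1},
  {"x":-0.135,"y":-0.054,"z":-0.16,"rx":0,"ry":0,"rz":0.3,"claw":-1},
  {"x":-0.18,"y":-0.072,"z":-0.16,"rx":0,"ry":0,"rz":0.4,"claw":-1},
  {"x":-0.225,"y":-0.09,"z":-0.16,"rx":0,"ry":0,"rz":0.5,"claw":-1},
  {"x":-0.27,"y":-0.108,"z":-0.16,"rx":0,"ry":0,"rz":0.6,"claw":-1},
  {"x":-0.315,"y":-0.126,"z":-0.16,"rx":0,"ry":0,"rz":0.7,"claw":-1},
  {"x":-0.36,"y":-0.144,"z":-0.16,"rx":0,"ry":0,"rz":0.8,"claw":-1},
  {"x":-0.4,"y":-0.16,"z":-0.16,"rx":0,"ry":0,"rz":0.9,"claw":-1},
])

```text
time: 26.4
tool_pos: [0.5568, -0.0069, 0.2188]
tool_rot: [-3.141, -0.0, 1.766]
contact_force: [0.9, 0.4, -2.4]
opening: 0.0411
grip_force: 20.0
```

```bash
python3 -c "
from h import *
go(.6057,-.0895,.22,97.4)"
```

```text
tcp [ 0.5568 -0.0069  0.2188] yaw 101.2 -> xyz [-0.1207  0.0426 -0.0017] rz 0.084 rows 2.304615479898551
```

step_arm([
  {"x":-0.045,"y":0.016,"z":0,"rx":0,"ry":0,"rz":0.08,"claw":-1},
  {"x":-0.085,"y":0.03,"z":0,"rx":0,"ry":0,"rz":0.08,"claw":-1},
  {"x":-0.11,"y":0.039,"z":0,"rx":0,"ry":0,"rz":0.08,"claw":-1},
  {"x":-0.117,"y":0.042,"z":0,"rx":0,"ry":0,"rz":0.08,"claw":-1},
  {"x":-0.117,"y":0.042,"z":0,"rx":0,"ry":0,"rz":0.08,"claw":-1},
  {"x":-0.117,"y":0.042,"z":0.03,"rx":0,"ry":0,"rz":0.08,"claw":-1},
  {"x":-0.117,"y":0.042,"z":0.07,"rx":0,"ry":0,"rz":0.08,"claw":-1},
  {"x":-0.117,"y":0.042,"z":0.1,"rx":0,"ry":0,"rz":0.08,"claw":-1},
  {"x":-0.117,"y":0.042,"z":0.115,"rx":0,"ry":0,"rz":0.08,"claw":-1},
  {"x":-0.117,"y":0.042,"z":0.12,"rx":0,"ry":0,"rz":0.08,"claw":-1},
  {"x":-0.117,"y":0.042,"z":0.12,"rx":0,"ry":0,"rz":0.08,"claw":-1},
  {"x":-0.117,"y":0.042,"z":0.12,"rx":0,"ry":0,"rz":0.08,"claw":-1},
])

```text
time: 27.4
tool_pos: [0.6052, -0.0842, 0.1307]
tool_rot: [3.14, 0.001, 1.709]
contact_force: [-0.4, -0.4, -2.1]
opening: 0.0415
grip_force: 20.0
```

```bash
python3 -c "
from h import *
go(.6057,-.0895,.1194,97.4)"
```

```text
tcp [ 0.6052 -0.0842  0.1307] yaw 97.9 -> xyz [-0.0071 -0.0004  0.0151] rz 0.011 rows 0.30097408352556265
```

step_arm([
  {"x":-0.004,"y":0,"z":0.004,"rx":0,"ry":0,"rz":0,"claw":-1},
  {"x":-0.007,"y":0,"z":0.008,"rx":0,"ry":0,"rz":0,"claw":-1},
  {"x":-0.007,"y":0,"z":0.012,"rx":0,"ry":0,"rz":0,"claw":-1},
  {"x":-0.007,"y":0,"z":0.0135,"rx":0,"ry":0,"rz":0,"claw":-1},
  {"x":-0.007,"y":0,"z":0.0135,"rx":0,"ry":0,"rz":0,"claw":-1},
  {"x":-0.007,"y":0,"z":0.0135,"rx":0,"ry":0,"rz":0,"claw":-1},
])

```text
time: 27.9
tool_pos: [0.6054, -0.0899, 0.1196]
tool_rot: [3.141, 0.0, 1.708]
contact_force: [-0.4, 0.4, 1.5]
opening: 0.0414
grip_force: 20.0
```

Touching (force no longer −2). Release and rise.

step_arm([
  {"x":0,"y":0,"z":0,"rx":0,"ry":0,"rz":0,"claw":1},
  {"x":0,"y":0,"z":0,"rx":0,"ry":0,"rz":0,"claw":1},
  {"x":0,"y":0,"z":0,"rx":0,"ry":0,"rz":0,"claw":1},
  {"x":0,"y":0,"z":0,"rx":0,"ry":0,"rz":0,"claw":1},
  {"x":0,"y":0,"z":-0.03,"rx":0,"ry":0,"rz":0,"claw":1},
  {"x":0,"y":0,"z":-0.08,"rx":0,"ry":0,"rz":0,"claw":1},
  {"x":0,"y":0,"z":-0.13,"rx":0,"ry":0,"rz":0,"claw":1},
  {"x":0,"y":0,"z":-0.13,"rx":0,"ry":0,"rz":0,"claw":1},
  {"x":0,"y":0,"z":-0.13,"rx":0,"ry":0,"rz":0,"claw":1},
])

```text
time: 28.65
tool_pos: [0.6065, -0.09, 0.2195]
tool_rot: [3.136, 0.002, 1.708]
contact_force: [-0.3, 0.2, -0.6]
opening: 0.0913
grip_force: 0.0
```

```bash
python3 -c "
from h import *
go(.4884,.2749,.22,142.2)"
```

```text
tcp [ 0.6065 -0.09    0.2195] yaw 97.9 -> xyz [ 0.5035 -0.0894 -0.0023] rz -0.985 rows 9.204308460190173
```

step_arm([
  {"x":0.504,"y":-0.089,"z":0,"rx":0,"ry":0,"rz":-0.985,"claw":1},
  {"x":0.504,"y":-0.089,"z":0,"rx":0,"ry":0,"rz":-0.985,"claw":1},
  {"x":0.504,"y":-0.089,"z":0,"rx":0,"ry":0,"rz":-0.985,"claw":1},
  {"x":0.504,"y":-0.089,"z":0,"rx":0,"ry":0,"rz":-0.985,"claw":1},
  {"x":0.504,"y":-0.089,"z":0,"rx":0,"ry":0,"rz":-0.985,"claw":1},
  {"x":0.504,"y":-0.089,"z":0,"rx":0,"ry":0,"rz":-0.985,"claw":1},
  {"x":0.504,"y":-0.089,"z":0,"rx":0,"ry":0,"rz":-0.985,"claw":1},
  {"x":0.504,"y":-0.089,"z":0,"rx":0,"ry":0,"rz":-0.985,"claw":1},
  {"x":0.504,"y":-0.089,"z":0,"rx":0,"ry":0,"rz":-0.985,"claw":1},
  {"x":0.504,"y":-0.089,"z":0,"rx":0,"ry":0,"rz":-0.985,"claw":1},
  {"x":0.504,"y":-0.089,"z":0,"rx":0,"ry":0,"rz":-0.985,"claw":1},
  {"x":0.504,"y":-0.089,"z":0,"rx":0,"ry":0,"rz":-0.985,"claw":1},
])

```text
time: 29.65
tool_pos: [0.4871, 0.2753, 0.2157]
tool_rot: [-3.14, -0.0, 2.483]
contact_force: [0.1, 0.1, 0.4]
opening: 0.0916
grip_force: 0.0
```

```bash
python3 -c "
from h import *
go(.4884,.2749,.075,142.2)"
```

```text
tcp [0.4871 0.2753 0.2157] yaw 142.3 -> xyz [-0.0017  0.001   0.1876] rz 0.001 rows 3.3768711061631707
```

step_arm([
  {"x":-0.001,"y":0,"z":0.05,"rx":0,"ry":0,"rz":0,"claw":1},
  {"x":-0.001,"y":0,"z":0.1,"rx":0,"ry":0,"rz":0,"claw":1},
  {"x":-0.001,"y":0,"z":0.15,"rx":0,"ry":0,"rz":0,"claw":1},
  {"x":-0.001,"y":0,"z":0.18,"rx":0,"ry":0,"rz":0,"claw":1},
  {"x":-0.001,"y":0,"z":0.187,"rx":0,"ry":0,"rz":0,"claw":1},
  {"x":-0.001,"y":0,"z":0.187,"rx":0,"ry":0,"rz":0,"claw":1},
  {"x":-0.001,"y":0,"z":0.187,"rx":0,"ry":0,"rz":0,"claw":1},
])

```text
time: 30.23
tool_pos: [0.4894, 0.2743, 0.0775]
tool_rot: [3.141, 0.001, 2.48]
contact_force: [0.4, 0.3, 0.5]
opening: 0.092
grip_force: 0.0
```

step_arm([
  {"x":0,"y":0,"z":0,"rx":0,"ry":0,"rz":0,"claw":-1},
  {"x":0,"y":0,"z":0,"rx":0,"ry":0,"rz":0,"claw":-1},
  {"x":0,"y":0,"z":0,"rx":0,"ry":0,"rz":0,"claw":-1},
  {"x":0,"y":0,"z":0,"rx":0,"ry":0,"rz":0,"claw":-1},
  {"x":0,"y":0,"z":0,"rx":0,"ry":0,"rz":0,"claw":-1},
  {"x":0,"y":0,"z":0,"rx":0,"ry":0,"rz":0,"claw":-1},
  {"x":0,"y":0,"z":0,"rx":0,"ry":0,"rz":0,"claw":-1},
  {"x":0,"y":0,"z":0,"rx":0,"ry":0,"rz":0,"claw":-1},
  {"x":0,"y":0,"z":0,"rx":0,"ry":0,"rz":0,"claw":-1},
])

```text
time: 30.98
tool_pos: [0.4882, 0.2753, 0.0766]
tool_rot: [3.141, 0.0, 2.482]
contact_force: [-0.8, -0.5, 0.7]
opening: 0.0444
grip_force: 20.0
```

```bash
python3 -c "
from h import *
go(.5948,-.0094,.21,97.4)"
```

```text
tcp [0.4882 0.2753 0.0766] yaw 142.2 -> xyz [-0.3451 -0.2126 -0.178 ] rz 0.995 rows 7.96826739255565
```

step_arm([
  {"x":0,"y":0,"z":-0.05,"rx":0,"ry":0,"rz":0,"claw":-1},
  {"x":0,"y":0,"z":-0.1,"rx":0,"ry":0,"rz":0,"claw":-1},
  {"x":-0.02,"y":-0.012,"z":-0.145,"rx":0,"ry":0,"rz":0.1,"claw":-1},
  {"x":-0.06,"y":-0.037,"z":-0.17,"rx":0,"ry":0,"rz":0.24,"claw":-1},
  {"x":-0.1,"y":-0.062,"z":-0.178,"rx":0,"ry":0,"rz":0.38,"claw":-1},
  {"x":-0.14,"y":-0.086,"z":-0.178,"rx":0,"ry":0,"rz":0.52,"claw":-1},
  {"x":-0.18,"y":-0.111,"z":-0.178,"rx":0,"ry":0,"rz":0.66,"claw":-1},
  {"x":-0.22,"y":-0.135,"z":-0.178,"rx":0,"ry":0,"rz":0.8,"claw":-1},
  {"x":-0.26,"y":-0.16,"z":-0.178,"rx":0,"ry":0,"rz":0.93,"claw":-1},
  {"x":-0.3,"y":-0.185,"z":-0.178,"rx":0,"ry":0,"rz":0.995,"claw":-1},
  {"x":-0.333,"y":-0.205,"z":-0.178,"rx":0,"ry":0,"rz":0.995,"claw":-1},
  {"x":-0.345,"y":-0.212,"z":-0.178,"rx":0,"ry":0,"rz":0.995,"claw":-1},
])

```text
time: 31.98
tool_pos: [0.5958, -0.0132, 0.2093]
tool_rot: [-3.141, 0.001, 1.697]
contact_force: [-0.5, 0.5, -1.4]
opening: 0.0441
grip_force: 20.0
```

step_arm([
  {"x":0,"y":0,"z":0,"rx":0,"ry":0,"rz":0,"claw":-1},
  {"x":0,"y":0,"z":0,"rx":0,"ry":0,"rz":0,"claw":-1},
])

```text
time: 32.15
tool_pos: [0.5945, -0.0088, 0.2094]
tool_rot: [-3.14, -0.001, 1.699]
contact_force: [-0.6, 0.2, -2.3]
opening: 0.0441
grip_force: 20.0
```

```bash
python3 -c "
from h import *
go(.5948,-.0094,.0966,97.4)"
```

```text
tcp [ 0.5945 -0.0088  0.2094] yaw 97.4 -> xyz [-0.0011  0.0004  0.1504] rz -0.001 rows 2.7080292784045983
```

step_arm([
  {"x":-0.001,"y":0,"z":0.05,"rx":0,"ry":0,"rz":0,"claw":-1},
  {"x":-0.001,"y":0,"z":0.095,"rx":0,"ry":0,"rz":0,"claw":-1},
  {"x":-0.001,"y":0,"z":0.13,"rx":0,"ry":0,"rz":0,"claw":-1},
  {"x":-0.001,"y":0,"z":0.14,"rx":0,"ry":0,"rz":0,"claw":-1},
  {"x":-0.001,"y":0,"z":0.144,"rx":0,"ry":0,"rz":0,"claw":-1},
  {"x":-0.001,"y":0,"z":0.148,"rx":0,"ry":0,"rz":0,"claw":-1},
  {"x":-0.001,"y":0,"z":0.149,"rx":0,"ry":0,"rz":0,"claw":-1},
  {"x":-0.001,"y":0,"z":0.149,"rx":0,"ry":0,"rz":0,"claw":-1},
  {"x":-0.001,"y":0,"z":0.149,"rx":0,"ry":0,"rz":0,"claw":-1},
])

```text
time: 32.9
tool_pos: [0.5958, -0.0098, 0.0997]
tool_rot: [3.139, 0.001, 1.7]
contact_force: [0.2, 0.4, -0.9]
opening: 0.0438
grip_force: 20.0
```

step_arm([
  {"x":0,"y":0,"z":0.001,"rx":0,"ry":0,"rz":0,"claw":-1},
  {"x":0,"y":0,"z":0.002,"rx":0,"ry":0,"rz":0,"claw":-1},
  {"x":0,"y":0,"z":0.002,"rx":0,"ry":0,"rz":0,"claw":-1},
  {"x":0,"y":0,"z":0.002,"rx":0,"ry":0,"rz":0,"claw":-1},
])

```text
time: 33.23
tool_pos: [0.5951, -0.0099, 0.0969]
tool_rot: [3.141, -0.0, 1.7]
contact_force: [-0.3, 0.2, -2.2]
opening: 0.044
grip_force: 20.0
```

step_arm([
  {"x":0,"y":0,"z":0.001,"rx":0,"ry":0,"rz":0,"claw":-1},
  {"x":0,"y":0,"z":0.001,"rx":0,"ry":0,"rz":0,"claw":-1},
  {"x":0,"y":0,"z":0.001,"rx":0,"ry":0,"rz":0,"claw":-1},
])

```text
time: 33.48
tool_pos: [0.5953, -0.01, 0.0965]
tool_rot: [3.141, 0.0, 1.7]
contact_force: [-1.3, -1.0, 3.4]
opening: 0.044
grip_force: 20.0
```

step_arm([
  {"x":0,"y":0,"z":0,"rx":0,"ry":0,"rz":0,"claw":1},
  {"x":0,"y":0,"z":0,"rx":0,"ry":0,"rz":0,"claw":1},
  {"x":0,"y":0,"z":0,"rx":0,"ry":0,"rz":0,"claw":1},
  {"x":0,"y":0,"z":0,"rx":0,"ry":0,"rz":0,"claw":1},
  {"x":0,"y":0,"z":-0.03,"rx":0,"ry":0,"rz":0,"claw":1},
  {"x":0,"y":0,"z":-0.08,"rx":0,"ry":0,"rz":0,"claw":1},
  {"x":0,"y":0,"z":-0.13,"rx":0,"ry":0,"rz":0,"claw":1},
  {"x":0,"y":0,"z":-0.165,"rx":0,"ry":0,"rz":0,"claw":1},
  {"x":0,"y":0,"z":-0.165,"rx":0,"ry":0,"rz":0,"claw":1},
  {"x":0,"y":0,"z":-0.165,"rx":0,"ry":0,"rz":0,"claw":1},
])

```text
time: 34.32
tool_pos: [0.5958, -0.0099, 0.2214]
tool_rot: [3.138, 0.001, 1.7]
contact_force: [0.5, 0.8, -0.1]
opening: 0.0916
grip_force: 0.0
```

```bash
python3 -c "
from h import *
go(.583,.2754,.22,142)"
```

```text
tcp [ 0.5958 -0.0099  0.2214] yaw 97.4 -> xyz [0.3794 0.0321 0.0016] rz -0.991 rows 6.853346483700604
```

step_arm([
  {"x":0.379,"y":0.032,"z":0,"rx":0,"ry":0,"rz":-0.99,"claw":1},
  {"x":0.379,"y":0.032,"z":0,"rx":0,"ry":0,"rz":-0.99,"claw":1},
  {"x":0.379,"y":0.032,"z":0,"rx":0,"ry":0,"rz":-0.99,"claw":1},
  {"x":0.379,"y":0.032,"z":0,"rx":0,"ry":0,"rz":-0.99,"claw":1},
  {"x":0.379,"y":0.032,"z":0,"rx":0,"ry":0,"rz":-0.99,"claw":1},
  {"x":0.379,"y":0.032,"z":0,"rx":0,"ry":0,"rz":-0.99,"claw":1},
  {"x":0.379,"y":0.032,"z":0,"rx":0,"ry":0,"rz":-0.99,"claw":1},
  {"x":0.379,"y":0.032,"z":0,"rx":0,"ry":0,"rz":-0.99,"claw":1},
  {"x":0.379,"y":0.032,"z":0,"rx":0,"ry":0,"rz":-0.99,"claw":1},
  {"x":0.379,"y":0.032,"z":0,"rx":0,"ry":0,"rz":-0.99,"claw":1},
])

```text
time: 35.15
tool_pos: [0.5817, 0.2746, 0.2181]
tool_rot: [-3.139, -0.001, 2.478]
contact_force: [-0.5, -1.2, 0.4]
opening: 0.0919
grip_force: 0.0
```

```bash
python3 -c "
from h import *
go(.583,.2754,.104,142)"
```

```text
tcp [0.5817 0.2746 0.2181] yaw 142.0 -> xyz [-0.0009  0.0024  0.1521] rz -0.001 rows 2.737715209383994
```

step_arm([
  {"x":-0.001,"y":0.001,"z":0.05,"rx":0,"ry":0,"rz":0,"claw":1},
  {"x":-0.001,"y":0.001,"z":0.1,"rx":0,"ry":0,"rz":0,"claw":1},
  {"x":-0.001,"y":0.001,"z":0.14,"rx":0,"ry":0,"rz":0,"claw":1},
  {"x":-0.001,"y":0.001,"z":0.152,"rx":0,"ry":0,"rz":0,"claw":1},
  {"x":-0.001,"y":0.001,"z":0.152,"rx":0,"ry":0,"rz":0,"claw":1},
  {"x":-0.001,"y":0.001,"z":0.152,"rx":0,"ry":0,"rz":0,"claw":1},
])

```text
time: 35.65
tool_pos: [0.5842, 0.2744, 0.1067]
tool_rot: [3.141, 0.0, 2.476]
contact_force: [1.1, -0.2, -0.1]
opening: 0.0918
grip_force: 0.0
```

step_arm([
  {"x":0,"y":0,"z":0,"rx":0,"ry":0,"rz":0,"claw":-1},
  {"x":0,"y":0,"z":0,"rx":0,"ry":0,"rz":0,"claw":-1},
  {"x":0,"y":0,"z":0,"rx":0,"ry":0,"rz":0,"claw":-1},
  {"x":0,"y":0,"z":0,"rx":0,"ry":0,"rz":0,"claw":-1},
  {"x":0,"y":0,"z":0,"rx":0,"ry":0,"rz":0,"claw":-1},
  {"x":0,"y":0,"z":0,"rx":0,"ry":0,"rz":0,"claw":-1},
  {"x":0,"y":0,"z":0,"rx":0,"ry":0,"rz":0,"claw":-1},
  {"x":0,"y":0,"z":0,"rx":0,"ry":0,"rz":0,"claw":-1},
  {"x":0,"y":0,"z":0,"rx":0,"ry":0,"rz":0,"claw":-1},
])

```text
time: 36.4
tool_pos: [0.5833, 0.2753, 0.106]
tool_rot: [3.141, 0.0, 2.478]
contact_force: [-1.2, -1.4, 1.8]
opening: 0.0531
grip_force: 20.0
```

```bash
python3 -c "
from h import *
go(.587,.0712,.22,97.4)"
```

```text
tcp [0.5833 0.2753 0.106 ] yaw 142.0 -> xyz [-0.1716 -0.2113 -0.152 ] rz 0.99 rows 5.611054867876889
```

step_arm([
  {"x":0,"y":0,"z":-0.05,"rx":0,"ry":0,"rz":0,"claw":-1},
  {"x":0,"y":0,"z":-0.1,"rx":0,"ry":0,"rz":0,"claw":-1},
  {"x":-0.02,"y":-0.025,"z":-0.14,"rx":0,"ry":0,"rz":0.12,"claw":-1},
  {"x":-0.05,"y":-0.061,"z":-0.152,"rx":0,"ry":0,"rz":0.27,"claw":-1},
  {"x":-0.08,"y":-0.098,"z":-0.152,"rx":0,"ry":0,"rz":0.42,"claw":-1},
  {"x":-0.11,"y":-0.135,"z":-0.152,"rx":0,"ry":0,"rz":0.57,"claw":-1},
  {"x":-0.14,"y":-0.172,"z":-0.152,"rx":0,"ry":0,"rz":0.72,"claw":-1},
  {"x":-0.162,"y":-0.2,"z":-0.152,"rx":0,"ry":0,"rz":0.87,"claw":-1},
  {"x":-0.171,"y":-0.211,"z":-0.152,"rx":0,"ry":0,"rz":0.99,"claw":-1},
  {"x":-0.171,"y":-0.211,"z":-0.152,"rx":0,"ry":0,"rz":0.99,"claw":-1},
  {"x":-0.171,"y":-0.211,"z":-0.152,"rx":0,"ry":0,"rz":0.99,"claw":-1},
  {"x":-0.171,"y":-0.211,"z":-0.152,"rx":0,"ry":0,"rz":0.99,"claw":-1},
])

```text
time: 37.4
tool_pos: [0.5865, 0.0724, 0.2191]
tool_rot: [-3.14, -0.001, 1.703]
contact_force: [0.7, -0.3, -4.1]
opening: 0.0529
grip_force: 20.0
```

```bash
python3 -c "
from h import *
go(.587,.0712,.126,97.4)"
```

```text
tcp [0.5865 0.0724 0.2191] yaw 97.6 -> xyz [-0.0018  0.0006  0.1242] rz 0.003 rows 2.2351899557817183
```

step_arm([
  {"x":-0.001,"y":0,"z":0.04,"rx":0,"ry":0,"rz":0,"claw":-1},
  {"x":-0.001,"y":0,"z":0.08,"rx":0,"ry":0,"rz":0,"claw":-1},
  {"x":-0.001,"y":0,"z":0.105,"rx":0,"ry":0,"rz":0,"claw":-1},
  {"x":-0.001,"y":0,"z":0.116,"rx":0,"ry":0,"rz":0,"claw":-1},
  {"x":-0.001,"y":0,"z":0.121,"rx":0,"ry":0,"rz":0,"claw":-1},
  {"x":-0.001,"y":0,"z":0.124,"rx":0,"ry":0,"rz":0,"claw":-1},
  {"x":-0.001,"y":0,"z":0.124,"rx":0,"ry":0,"rz":0,"claw":-1},
  {"x":-0.001,"y":0,"z":0.124,"rx":0,"ry":0,"rz":0,"claw":-1},
  {"x":-0.001,"y":0,"z":0.124,"rx":0,"ry":0,"rz":0,"claw":-1},
])

```text
time: 38.15
tool_pos: [0.5876, 0.071, 0.128]
tool_rot: [3.139, 0.0, 1.7]
contact_force: [-0.6, -0.4, -4.3]
opening: 0.053
grip_force: 20.0
```

step_arm([
  {"x":0,"y":0,"z":0.001,"rx":0,"ry":0,"rz":0,"claw":-1},
  {"x":0,"y":0,"z":0.002,"rx":0,"ry":0,"rz":0,"claw":-1},
  {"x":0,"y":0,"z":0.002,"rx":0,"ry":0,"rz":0,"claw":-1},
  {"x":0,"y":0,"z":0.002,"rx":0,"ry":0,"rz":0,"claw":-1},
])

```text
time: 38.48
tool_pos: [0.5873, 0.0707, 0.126]
tool_rot: [3.14, 0.0, 1.7]
contact_force: [0.0, -1.6, 0.8]
opening: 0.0535
grip_force: 20.0
```

Touching. Release and rise, then check.

step_arm([
  {"x":0,"y":0,"z":0,"rx":0,"ry":0,"rz":0,"claw":1},
  {"x":0,"y":0,"z":0,"rx":0,"ry":0,"rz":0,"claw":1},
  {"x":0,"y":0,"z":0,"rx":0,"ry":0,"rz":0,"claw":1},
  {"x":0,"y":0,"z":0,"rx":0,"ry":0,"rz":0,"claw":1},
  {"x":0,"y":0,"z":-0.03,"rx":0,"ry":0,"rz":0,"claw":1},
  {"x":0,"y":0,"z":-0.08,"rx":0,"ry":0,"rz":0,"claw":1},
  {"x":0,"y":0,"z":-0.13,"rx":0,"ry":0,"rz":0,"claw":1},
  {"x":0,"y":0,"z":-0.18,"rx":0,"ry":0,"rz":0,"claw":1},
  {"x":0,"y":0,"z":-0.18,"rx":0,"ry":0,"rz":0,"claw":1},
])

```text
time: 39.23
tool_pos: [0.5899, 0.071, 0.2687]
tool_rot: [3.127, 0.002, 1.7]
contact_force: [0.4, 0.4, 0.2]
opening: 0.0919
grip_force: 0.0
```

step_arm([
  {"x":0.25,"y":-0.2,"z":0,"rx":0,"ry":0,"rz":0,"claw":1},
  {"x":0.25,"y":-0.2,"z":0,"rx":0,"ry":0,"rz":0,"claw":1},
  {"x":0.25,"y":-0.2,"z":0,"rx":0,"ry":0,"rz":0,"claw":1},
  {"x":0.25,"y":-0.2,"z":0,"rx":0,"ry":0,"rz":0,"claw":1},
  {"x":0.25,"y":-0.2,"z":0,"rx":0,"ry":0,"rz":0,"claw":1},
  {"x":0.25,"y":-0.2,"z":0,"rx":0,"ry":0,"rz":0,"claw":1},
  {"x":0.25,"y":-0.2,"z":0,"rx":0,"ry":0,"rz":0,"claw":1},
  {"x":0.25,"y":-0.2,"z":0,"rx":0,"ry":0,"rz":0,"claw":1},
  {"x":0.25,"y":-0.2,"z":0,"rx":0,"ry":0,"rz":0,"claw":1},
])

```text
time: 39.98
tool_pos: [0.4143, 0.2374, 0.2604]
tool_rot: [3.141, 0.0, 1.701]
contact_force: [-0.2, 0.3, -0.5]
opening: 0.0917
grip_force: 0.0
```

```bash
python3 - <<'E'
from h import *
im,d=read_camera("top"); cv2.imwrite("pics/top3.png",im); np.save("top0.npy",cloud("top",d))
exec(open("m.py").read().split('rect("board"')[0].replace("from h import *",""))
rect("mill",.1,.16,(290,190,340,240))
rect("shaker",.12,.16,(250,195,292,245))
rect("bottlecap",.165,.19,(205,200,250,245)); rect("bottle",.10,.16,(205,200,250,245))
rect("smoker",.03,.045,(392,240,445,318)); rect("bowl",.02,.08,(225,275,292,342)); print(robot.observe()["qvel"])
E
```

```text
mill 240 [604.8 -88.5] [40.8 40.7] 81.0 z 0.1546
shaker 486 [595.2  -9.5] [43.9 43.8] 17.7 z 0.1425
bottlecap 211 [587.1  68.9] [26.4 25.3] 46.0 z 0.1803
bottle 490 [586.6  68.7] [52.5 52.3] 1.6 z 0.1549
smoker 1244 [ 494. -303.] [ 43.9 112.7] 87.3 z 0.0359
bowl 2215 [426.2  14.3] [103.3 103.2] 1.0 z 0.0499
[-0.01505062  0.00835269 -0.00265645  0.0010826   0.00066352  0.00083331]
```

View pics/top3.png

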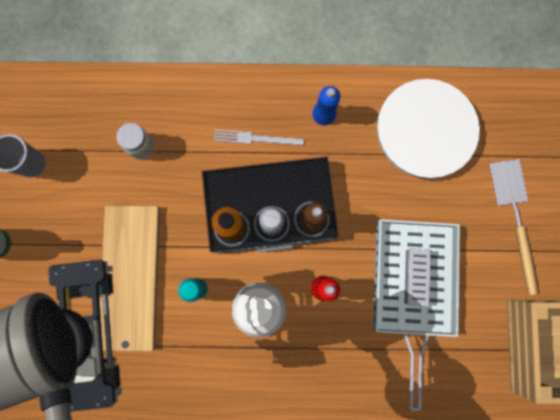

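The top view shows the bottle (230,224), shaker (271,222) and mill (315,216) upright on their rings, within 3 mm of where they started. The box is centred in the basket (418,277), and the bowl and fork have not moved.

```bash
python3 -c "
from cell import robot
print(robot.hand_in())"
```

```text
the job is handed in; nothing more can be done
None
```

The job is handed in with no verdict shown: the last top view has the smoker box lengthwise in the middle of the basket, the shaker, bottle and mill upright on their original rings (within about 3 mm), and the bowl and fork unmoved.

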